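# Hook the tea bin out from under the sealer guard and into the row

## Robot

A 7-joint arm with a two-finger parallel gripper is mounted at the origin on the work surface. World frame = base frame: x ahead of the robot, y to its left, z up, the work surface at z = 0. Lengths are in m, angles in rad, forces in N, time in s.
With the tool pointing down it reaches from about 0.425 to 1.025 m from the base axis. Payload 3.6 kg.
Tool frame: the origin (TCP) lies at the very end of the fingers, on their centre line; the grasp point (between the pads) lies 19 mm behind it; x points along the fingers, y is the direction in which the jaws open and shut, and the axes are right-handed (so a half turn about x gives the same grasp; the last joint's range is limited). The gripper opens to 85 mm and grips with 20 to 120 N. Pads are 22 mm wide; open, the fingers measure 114 mm over their backs; the gripper's body (76 mm by 85 mm) begins 54 mm behind the grasp point. The pads swing forward as they close: fully open they stand 13 mm farther back than shut.
Start: joints at [1.187, 0.591, 0.048, 1.609, -0.033, 0.943, -0.034], TCP at [0.208, -0.695, 0.231] pointing down, gripper open.
Joint ranges: [-2.69, 2.69], [-0.47, 2.24], [-1.27, 1.36], [0.19, 2.51], [-1.53, 4.68], [0.08, 2.07], [-3.09, 3.09]. Speed limits (rad/s): [2.57, 2.57, 3.14, 3.14, 3.14, 3.14, 3.14].

## Interface

Orientations are given as [roll, pitch, yaw] about the fixed x, y, z axes, in that order (R = Rz(yaw) Ry(pitch) Rx(roll)).
In Python, from cell import arm gives the robot as it stands.
- The arm moves only by the tool apply_moves, never from a script. Its argument "series" is a list of rows, each a list of 6 numbers: the shift along the world's x, y, z in mm, then the turn, a rotation vector about the world's x, y, z in degrees. In form: [[dx, dy, dz, rx, ry, rz], ...]. A call has 1 to 5 rows; each row is the pose to reach, as a shift and turn from the pose commanded when the call began; what a row does not reach only later rows make up. A row lasts 1/10 s, in which the tool goes at most 50 mm and 8.59 degrees, less where a joint would pass 70% of its speed; a pose out of reach is approached as far as the arm can. A call with a gripper value outside its range is refused whole. "fingers" is the gripper command: -1 is shut, 1 is fully open, values between are in proportion, set as the call begins (left out, the last holds). The fingers move at their own pace and stop on an object; "grip_force" is the grip in N (left out, the last holds). Time passes only in rows, so rows that repeat a pose let the fingers close. It gives the time, the measured TCP pose, the force and the opening at its end, in the units of the state.
- arm.state(): the state, without advancing time (a new reading comes with each control period).
- arm.camera(name): name is "scene" or "top" or "wrist"; returns a dict with "color" (384x512x3 uint8, red, green, blue), "K" (3x3 intrinsics, pixels), "k1" (the pictures are not rectified: a ray, as slopes to the right and down, at radius r is drawn at 1 + k1 r^2 times it, then the intrinsics apply), "R" (3x3) and "t" (3): a world point X has camera coordinates R X + t. Camera axes: x right, y down, z forward; pixel columns grow to the right and rows downward; lengths in m; the calibration is good to about 2 mm. A picture is of the moment at which its call begins. There is no depth.
- arm.job_done(): hands the job in, once; it reports no verdict.
The state is a dict: "t": time; "qpos": joint angles; "qvel": joint speeds; "effort": joint torques, N m; "eef_pos": TCP position; "ee_rot": TCP orientation; "contact_force": force on the tool from outside, world axes, zero at the start; "moment": the same for the moment, N m; "opening": finger opening in m.
Only numpy, scipy, OpenCV 4.12 (cv2) and the standard library are available. Lean on these libraries where they do the work, as an engineer would, in place of code of your own. Each camera call takes 0.05 s, during which the arm holds its last target.

## Task

The white tea bin is stuck out of reach under the sealer's clear guard: take the red-handled hook, catch it inside the bin's front wall (the one facing the row) and, never touching the bin with the gripper or lifting it, drag it into the narrow gap between the two row bins until it rests gently but fully against the steel stop bar, square to it. The row bins may be nudged sideways but must stay upright beside it at the bar. Then set the hook back on its rest, handle on the wooden block and hook on the black mat, as you found it.

Things in the scene. Friction and masses are not known exactly. Their poses are not given: they have to be found in the camera images.
- bin: Open white bin, green band, 80 (x) x 110 (y) x 55 mm high, 0.2-0.4 kg, loose, walls and floor 4 mm. Origin: centre of underside. Front = its -y end. Over the last 25 mm at each end the sides taper to 60 mm wide; front wall flat over 60 mm, its inner face at y = -51, outer at -55 mm. Cartons fixed inside fill y = 5 to 47 mm, 58 mm high; ahead of them it is empty down to the floor.
- row_bin_a: Blue bin of the row, white band, same shape and size as the white bin (80 x 110 x 55 mm, cartons up to 58 mm), about 0.25 kg, loose, its -y end at the stop bar. Origin: centre of underside. Blue and grey may have changed places.
- row_bin_b: Grey bin of the row, white band, otherwise as the blue one. The gap between the two row bins is about 70 to 78 mm, narrower than the white bin (80 mm): its tapered nose nudges them apart as it is dragged in.
- stop: Fixed steel stop bar on the table, 300 (x) x 20 wide x 20 mm high, a green strip beside it. Origin: on the table, middle of the face against which the row stands; +y points away from that face, along the row bins towards the sealer. A bin fully home has its origin at y = 55 mm here, axes parallel to the bar's.
- sealer: Fixed steel bag sealer. Origin: on the table under the middle of its clear guard: a roof 270 (x) x 280 mm (y), top 169 mm high, underside 165 mm (155 mm at rails along its x = +-130 mm edges), open at its -y edge (y = -140 mm) between 12 mm posts at x = +-130. The 250 mm high machine body begins at y = +140 mm. The white bin's front stands 45 to 85 mm inside the -y edge (yaw aside).
- hook: Hook tool, 206 mm long, 0.16 kg, loose. Origin: 45 mm below the middle of the red handle's underside, level with the hook's lower end; +y towards the hook. Handle 24 (x) x 70 (y) mm, z = 45 to 95 mm, gripped across 24 mm. A bar 12 wide, z = 45 to 55 mm, runs to the hook: a plate 40 wide, 6 thick (y = 165 to 171 mm), from the bar down to z = 0. Mass centre at about y = 22 mm.
- hook_tip (a point): Bottom of the hook plate's inner face (the face towards the handle), at mid width: point (0, 165, 0) mm of the hook tool.
- tool_mat: Fixed tool rest: black mat 140 (x) x 280 (y) x 4 mm with a wooden block 50 (x) x 90 (y) mm on it, centred at y = -65 mm, its top 49 mm above the table. Origin: centre of the mat's underside. The tool stands with its handle on the block (middles within 15 mm) and the hook's lower end on the mat, pointing to +y: its origin is then 4 mm above this one.

How it is judged:
On the way, in this order (a step that is already met when the one before it is completed fails the run):
1. the hook is down inside the white bin's front wall while the bin is still under the guard (x of hook_tip in the frame of bin between -0.03 and 0.03 m and y of hook_tip in the frame of bin between -0.055 and 0 m and z of hook_tip in the frame of bin between 0 and 0.05 m and distance of bin from where it was at the start of the episode below 0.04 m), for 0.1 s.
2. the white bin stands home against the stop bar between the two row bins (y of bin in the frame of stop below 0.0575 m and angle between the y axis of bin and the y axis of stop, either way round below 0.06 rad and height (world z) of each of bin, row_bin_a, row_bin_b below 0.006 m and angle between each of bin, row_bin_a, row_bin_b's own z axis and vertical below 0.05 rad and ((x of row_bin_a in the frame of bin between -0.1 and -0.074 m and x of row_bin_b in the frame of bin between 0.074 and 0.1 m) or (x of row_bin_b in the frame of bin between -0.1 and -0.074 m and x of row_bin_a in the frame of bin between 0.074 and 0.1 m)) and y of each of row_bin_a, row_bin_b in the frame of stop below 0.07 m and angle between the y axis of each of row_bin_a, row_bin_b and the y axis of stop, either way round below 0.12 rad), for 0.2 s.
At the end, for the whole second after the job is handed in: White bin flat, within 2.5 mm of the stop bar, square within 0.06 rad; a row bin upright on each side (centres 74-100 mm off), within 15 mm of the bar, square within 0.12 rad; hook level, its handle on the block and its hook end on the mat; all at rest (all of step 2 and x of hook in the frame of tool_mat between -0.03 and 0.03 m and y of hook in the frame of tool_mat between -0.125 and 0 m and x of hook_tip in the frame of tool_mat between -0.07 and 0.07 m and y of hook_tip in the frame of tool_mat between -0.14 and 0.14 m and angle between hook's own z axis and vertical below 0.1 rad and z of hook in the frame of tool_mat between 0 and 0.01 m and linear speed of each of bin, row_bin_a, row_bin_b, hook below 0.01 m/s); the robot touches nothing.
It fails at once if the gripper or arm touches the white bin (contact force between any of the fingers, the arm and bin above 0.5 N).
It fails at once if the white bin is pressed on the stop bar with more than 25 N (contact force between bin and stop above 25 N).
It fails at once if a bin is tipped (more than 0.3 rad) (angle between any of bin, row_bin_a, row_bin_b's own z axis and vertical above 0.3 rad).
It fails at once if the white bin is lifted off the table by more than 25 mm instead of dragged (height (world z) of bin above 0.025 m).
It also fails if it takes over 64 s, if anything falls off the work surface, if the arm or the gripper's body presses on something with over 40 N, if the wrist force passes 120 N, or if a joint passes its speed limit or range.

## Working session

There is one attempt and no reset: what is moved stays moved. The work goes in short steps, Python scripts to look and compute and a tool call to move; the robot and the scene stay as the last step left them, time stands still between calls to the robot, and variables do not carry over. Pictures are saved under pics/ and viewed, and the job is handed in when it is done.

Besides the shell and the picture viewer there is one more tool, called after "Call:" as a command line: name --pt "numbers of a row" for each row, then --argument value for the rest. apply_moves: Moves the arm, as the interface text tells. Its arguments: {"type":"object","properties":{"series":{"type":"array","items":{"type":"array","items":{"type":"number"}}},"fingers":{"type":"number"},"grip_force":{"type":"number"}},"required":["series"]}

```bash
ls; mkdir -p pics
python3 - <<'E'
from cell import arm
import cv2, numpy as np
print(arm.state())
for n in ["scene","top","wrist"]:
    c=arm.camera(n); cv2.imwrite(f"pics/{n}0.png",c["color"][:,:,::-1]); print(n,c["K"],c["k1"],c["R"],c["t"])
    np.savez(f"{n}0.npz",**c)
E
```

```text
pics
{'t': 0.0, 'qpos': array([ 1.18647457,  0.59213282,  0.04830841,  1.60985789, -0.03329581,
        0.94270439, -0.03369574]), 'qvel': array([-0.00233418,  0.00073396,  0.00132047,  0.00083584,  0.00082257,
       -0.0006897 ,  0.00086657]), 'effort': array([-2.44919538e-04, -5.48699498e+01,  1.54647019e+00, -1.98125517e+01,
        9.43496183e-03,  8.66488932e-03,  1.94875049e-07]), 'eef_pos': array([ 0.20764192, -0.69374402,  0.23011798]), 'ee_rot': array([-1.51068592,  1.56849875,  1.92180768]), 'contact_force': array([ 0.16535707, -0.235432  ,  0.26179613]), 'moment': array([ 0.03605284,  0.03982739, -0.00360982]), 'opening': 0.08540265324014262}
scene [[354.30466532   0.         252.90347059]
 [  0.         354.30466532 187.24326042]
 [  0.           0.           1.        ]] -0.0906110345214836 [[ 0.10342973  0.99451047  0.01585002]
 [ 0.64321528 -0.05472289 -0.76372738]
 [-0.75866751  0.08918709 -0.6453443 ]] [-0.02501149 -0.30814033  1.36531588]
top [[483.71140918   0.         264.88011864]
 [  0.         483.71140918 193.90128961]
 [  0.           0.           1.        ]] -0.20827333076171972 [[-0.00598903 -0.9999331   0.00989574]
 [-0.9934345   0.00481895 -0.11430076]
 [ 0.11424543 -0.01051532 -0.9933969 ]] [-0.04021751  0.5409878   1.06119064]
wrist [[285.34751087   0.         252.34694512]
 [  0.         285.34751087 190.30869154]
 [  0.           0.           1.        ]] -0.06922273717410593 [[ 0.2865625  -0.95805891 -0.00224832]
 [-0.91469265 -0.2742879   0.29682233]
 [-0.28498997 -0.08300163 -0.95493007]] [-0.72459873 -0.03878152  0.38119664]
```

Run:
```python
import cv2
for n in ["scene0","top0","wrist0"]:
    i=cv2.imread(f"pics/{n}.png"); cv2.imwrite(f"pics/{n}b.png",cv2.resize(i,(768,576),interpolation=cv2.INTER_CUBIC))
```

```text
(no output)
```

View pics/scene0b.png

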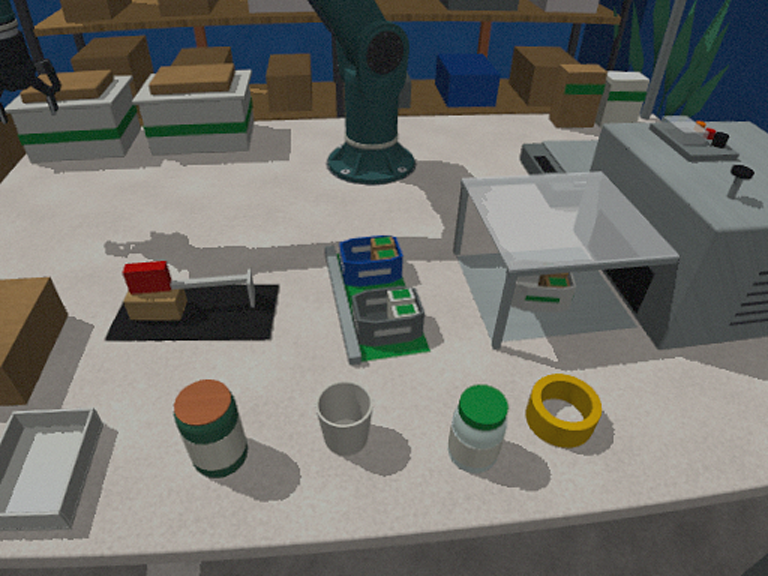

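View pics/top0b.png

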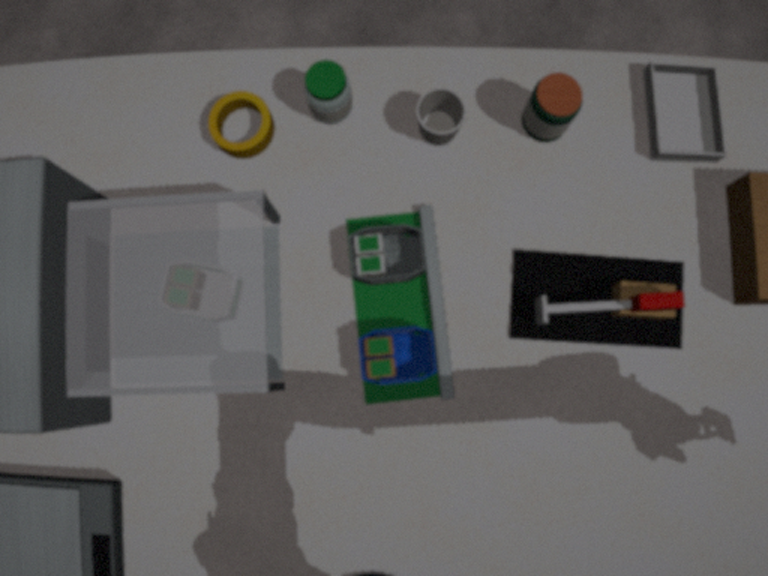

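View pics/wrist0b.png

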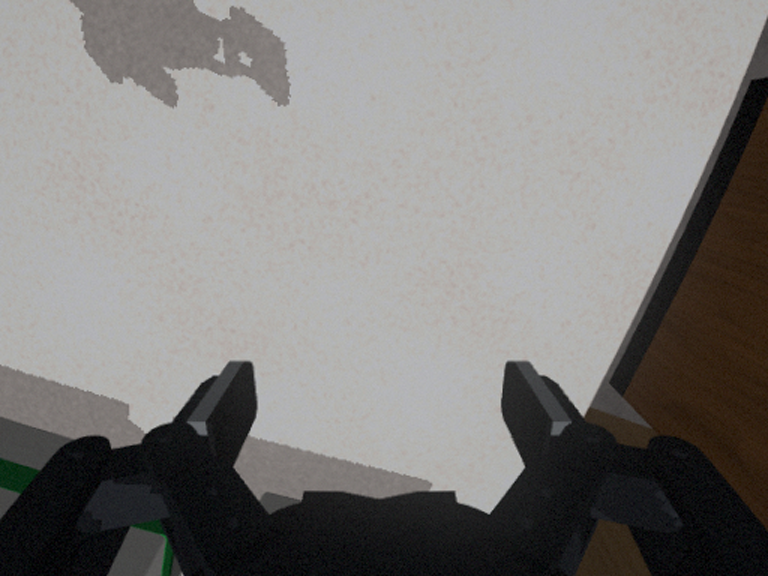

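```bash
cat > h.py <<'E'
import numpy as np, cv2
from scipy.optimize import least_squares
def load(n): return dict(np.load(n+".npz"))
def proj(c,X):
    X=np.atleast_2d(X); P=X@c["R"].T+c["t"]; s=P[:,:2]/P[:,2:]; r2=(s**2).sum(1,keepdims=True)
    s=s*(1+float(c["k1"])*r2); return s*[c["K"][0,0],c["K"][1,1]]+c["K"][:2,2]
def back(c,px,z):
    "world point at height z seen at px"
    d=(np.array(px,float)-c["K"][:2,2])/[c["K"][0,0],c["K"][1,1]]; s=d.copy()
    for _ in range(20): s=d/(1+float(c["k1"])*(s@s))
    C=-c["R"].T@c["t"]; v=c["R"].T@np.array([s[0],s[1],1.]); return C+v*(z-C[2])/v[2]
def T(p,P):
    "p=x,y,yaw(,z) P local mm -> world m"
    P=np.atleast_2d(P)/1000.; c,s=np.cos(p[2]),np.sin(p[2])
    return np.c_[p[0]+c*P[:,0]-s*P[:,1],p[1]+s*P[:,0]+c*P[:,1],P[:,2]]
E
python3 - <<'E'
import cv2
i=cv2.imread("pics/top0.png")
for k,(x0,y0,w,h) in {"t_sealer":(30,115,170,150),"t_row":(220,125,100,150),"t_hook":(330,155,140,90)}.items():
    s=min(800//w,600//h); cv2.imwrite(f"pics/{k}.png",cv2.resize(i[y0:y0+h,x0:x0+w],None,fx=s,fy=s,interpolation=cv2.INTER_CUBIC)); print(k,s)
i=cv2.imread("pics/scene0.png")
for k,(x0,y0,w,h) in {"s_sealer":(295,105,160,130),"s_row":(205,145,90,100),"s_hook":(65,165,130,65)}.items():
    s=min(800//w,600//h); cv2.imwrite(f"pics/{k}.png",cv2.resize(i[y0:y0+h,x0:x0+w],None,fx=s,fy=s,interpolation=cv2.INTER_CUBIC)); print(k,s)
E
```

```text
t_sealer 4
t_row 4
t_hook 5
s_sealer 4
s_row 6
s_hook 6
```

View pics/t_sealer.png

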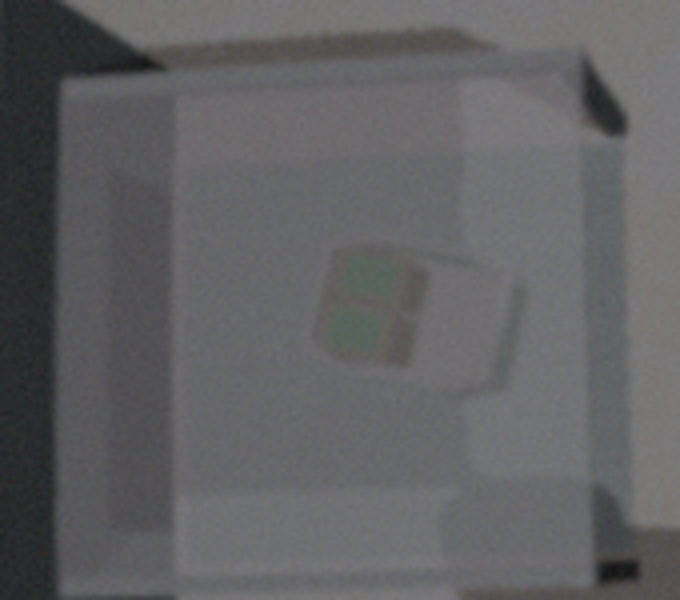

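View pics/t_row.png

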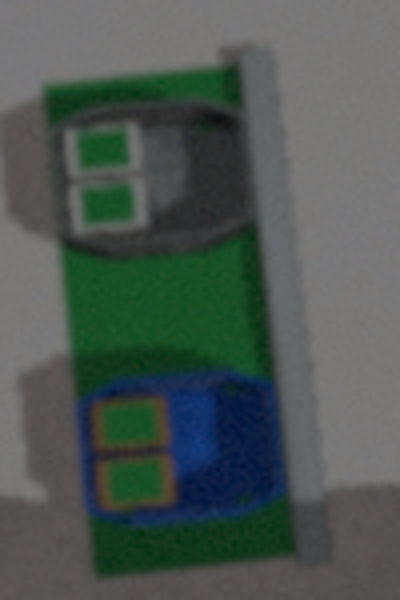

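View pics/t_hook.png

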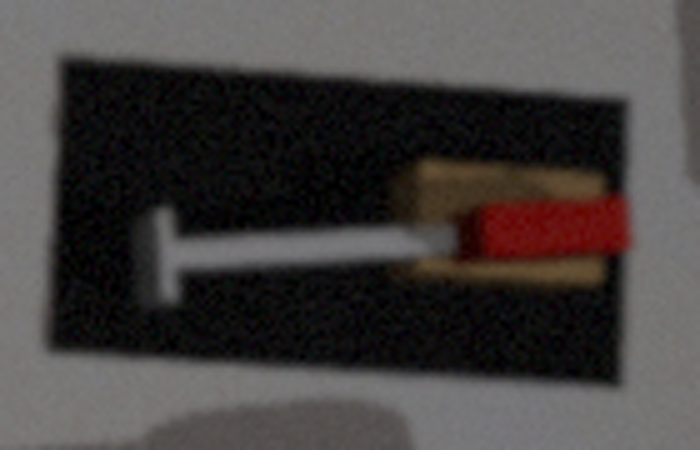

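View pics/s_sealer.png

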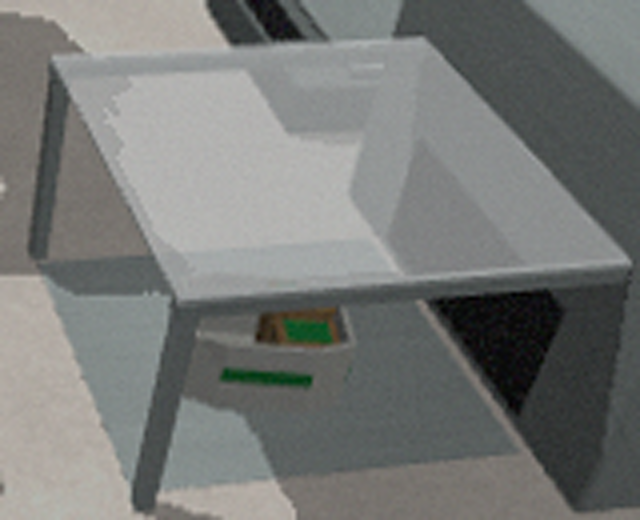

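View pics/s_row.png

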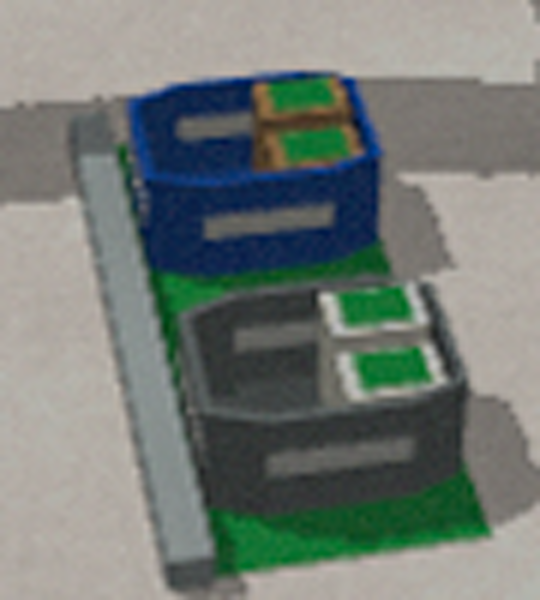

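View pics/s_hook.png

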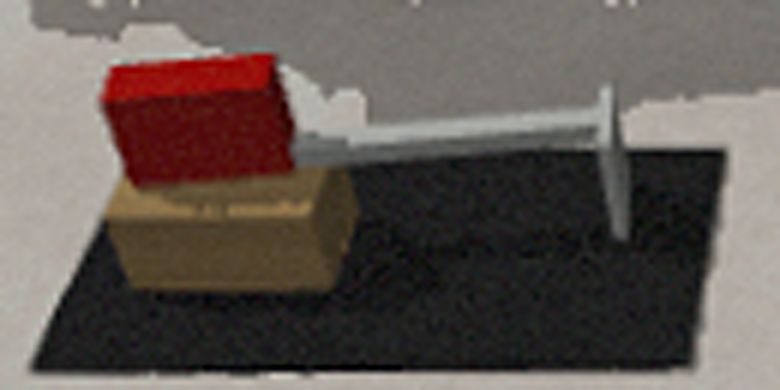

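Run:
```python
import cv2
i=cv2.imread("pics/top0.png")
def crop(i,k,x0,y0,w,h,s):
    c=i[y0:y0+h,x0:x0+w].astype(float); c=(c-c.min())/(c.max()-c.min())*255
    cv2.imwrite(f"pics/{k}.png",cv2.resize(c.astype('uint8'),None,fx=s,fy=s,interpolation=cv2.INTER_CUBIC))
crop(i,"t_bin",105,170,60,48,12)
crop(cv2.imread("pics/scene0.png"),"s_bin",335,175,60,36,12)
```

```text
(no output)
```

View pics/t_bin.png

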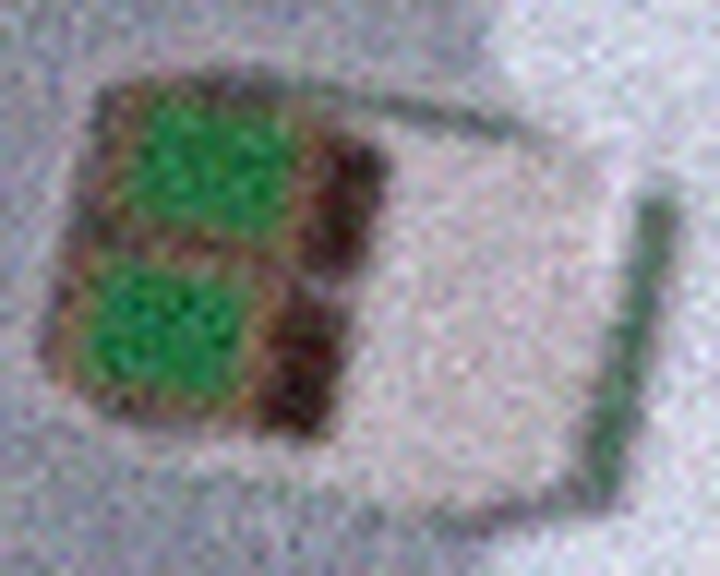

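View pics/s_bin.png

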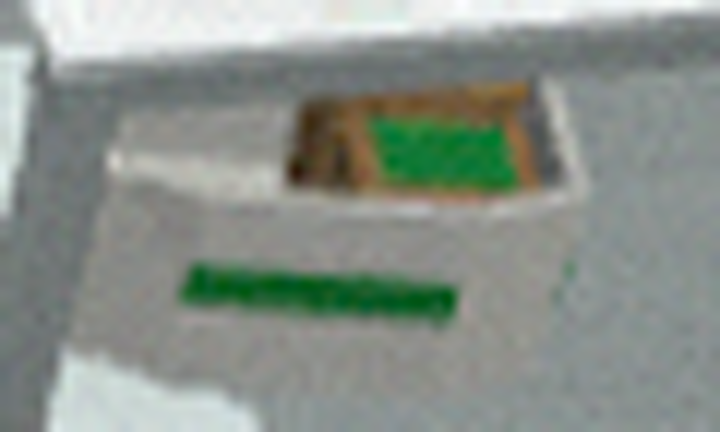

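```bash
cat > fit0.py <<'E'
from h import *
top=load("top0"); sc=load("scene0")
def n(o,s,pts): return (np.array(pts,float)+.5)/s-.5+np.array(o)
def fit(name,x0,obs):
    # obs: list (cam, pix Nx2, local Nx3)
    def f(p): return np.concatenate([(proj(c,T(p,L))-q).ravel() for c,q,L in obs])
    r=least_squares(f,x0,loss='soft_l1'); print(name,np.round(r.x,4),"res",np.round(r.fun,1)); return r.x
P={}
P['mat']=fit('mat',[.5,-.3,0],[(top,n((330,155),5,[(62,57),(627,100),(620,383),(50,350)]),[(70,140,4),(70,-140,4),(-70,-140,4),(-70,140,4)]),
 (sc,n((65,165),6,[(30,372),(690,370),(725,150)]),[(70,-140,4),(70,140,4),(-70,140,4)])])
P['hook']=fit('hook',[.5,-.3,0],[(top,n((330,155),5,[(485,205),(630,197),(632,249),(487,258),(170,207),(182,303)]),[(12,35,99),(12,-35,99),(-12,-35,99),(-12,35,99),(20,165,59),(-20,165,59)]),
 (sc,n((65,165),6,[(102,102),(280,90),(275,54),(112,68),(605,85),(624,242)]),[(12,-35,99),(12,35,99),(-12,35,99),(-12,-35,99),(-20,168,59),(20,168,4)])])
P['sealer']=fit('sealer',[.5,.4,0],[(top,n((30,115),4,[(583,50),(592,585)]),[(135,-140,169),(-135,-140,169)]),
 (sc,n((295,105),4,[(50,58),(180,302),(632,266),(425,38)]),[(-135,-140,169),(135,-140,169),(135,140,169),(-135,140,169)])])
P['stop']=fit('stop',[.5,0,0],[(top,n((220,125),4,[(240,47),(272,43),(331,560),(297,562)]),[(150,0,20),(150,-20,20),(-150,-20,20),(-150,0,20)]),
 (sc,n((205,145),6,[(166,562),(212,558),(108,115),(72,118)]),[(150,-20,20),(150,0,20),(-150,0,20),(-150,-20,20)])])
P['bin']=fit('bin',[.5,.4,0],[(top,n((105,170),12,[(188,257),(628,342)]),[(0,26,58),(0,-55,30)]),
 (sc,n((335,175),12,[(585,190),(115,160),(500,212)]),[(30,55,55),(30,-55,55),(40,30,55)])])
P['grey']=fit('grey',[.5,0.1,0],[(top,n((220,125),4,[(105,149),(110,203)]),[(19,26,58),(-19,26,58)]),
 (sc,n((205,145),6,[(378,308),(393,382),(185,315),(203,415),(270,405),(465,380)]),[(-19,26,58),(19,26,58),(-30,-55,55),(30,-55,55),(40,-30,55),(30,55,55)])])
P['blue']=fit('blue',[.5,0.1,0],[(top,n((220,125),4,[(132,424),(136,482)]),[(19,26,58),(-19,26,58)]),
 (sc,n((205,145),6,[(301,96),(315,145),(130,98),(147,180),(378,150)]),[(-19,26,58),(19,26,58),(-30,-55,55),(30,-55,55),(30,55,55)])])
np.savez("P.npz",**P)
def rel(a,b):
    d=b[:2]-a[:2];c,s=np.cos(a[2]),np.sin(a[2]); return np.round([c*d[0]+s*d[1],-s*d[0]+c*d[1],b[2]-a[2]],4)
for k in('grey','blue','bin'): print(k,'in stop',rel(P['stop'],P[k]))
print('bin in sealer',rel(P['sealer'],P['bin']),'hook in mat',rel(P['mat'],P['hook']))
# overlay
oct=[(-30,-55),(30,-55),(40,-30),(40,30),(30,55),(-30,55),(-40,30),(-40,-30)]
def rings(k):
    if k in('bin','grey','blue'): return [[(x,y,z) for x,y in oct] for z in(0,55)]+[[(x,y,58) for x,y in((-36,5),(36,5),(30,47),(-30,47))]]
    if k=='mat': return [[(x,y,4) for x,y in((70,140),(70,-140),(-70,-140),(-70,140))],[(x,y,49) for x,y in((25,-20),(25,-110),(-25,-110),(-25,-20))]]
    if k=='hook': return [[(x,y,z) for x,y in((12,35),(12,-35),(-12,-35),(-12,35))] for z in(49,99)]+[[(-20,165,59),(20,165,59),(20,165,4),(-20,165,4)]]
    if k=='sealer': return [[(x,y,169) for x,y in((135,140),(135,-140),(-135,-140),(-135,140))]]
    if k=='stop': return [[(x,y,z) for x,y in((150,0),(150,-20),(-150,-20),(-150,0))] for z in(0,20)]
for nm,c in(('top',top),('scene',sc)):
    s=4; im=cv2.resize(c['color'][:,:,::-1],None,fx=s,fy=s,interpolation=cv2.INTER_CUBIC)
    for k in P:
        for L in rings(k): cv2.polylines(im,[np.round((proj(c,T(P[k],L))+.5)*s-.5).astype(int)],True,(0,255,255),1)
    for tag,(x0,y0,w,h) in ({'A':(40,110,190,145),'B':(215,120,260,140)} if nm=='top' else {'A':(60,140,200,110),'B':(200,100,200,150)}).items():
        cv2.imwrite(f"pics/ov_{nm}{tag}.png",cv2.resize(im[y0*s:(y0+h)*s,x0*s:(x0+w)*s],(min(800,w*4),int(h*4*min(800,w*4)/(w*4)))))
E
python3 fit0.py
```

```text
mat [ 0.5314 -0.3588 -0.0712] res [-0.4 -0.9 -0.2 -1.  -0.   0.2 -0.8  0.  -0.9 -1.  -0.7 -1.2 -0.3 -1. ]
hook [ 0.5183 -0.427   0.0442] res [-1.3 -0.5 -0.5 -0.5  0.1 -0.1 -0.8 -0.2 -0.5  0.4 -1.6 -0.9 -1.4 -1.
 -2.7 -1.3 -0.3 -1.2 -1.  -1.3 -0.2 -0.3 -1.  -1. ]
sealer [0.5253 0.2752 0.0316] res [-0.5 -1.4 -0.5 -0.6 -0.1 -1.2 -1.3 -0.9 -0.2 -0.4 -0.1 -0.3]
stop [ 0.5288 -0.0916  0.0998] res [-0.7 -0.7 -0.2 -0.6 -0.2 -0.3 -0.5  0.2 -0.9 -0.1 -0.1 -0.6 -0.3 -1.2
 -1.  -0.9]
bin [ 0.5427  0.2584 -0.1518] res [-1.2 -0.3 -0.4 -0.8  0.3 -0.7 -2.1  0.  -1.2 -0.4]
grey [ 0.5999 -0.0254  0.0875] res [-1.5 -3.1 -1.2  0.2 -0.9 -0.8  0.  -2.9 -1.3 -0.2 -0.5 -0.3 -0.6  3.
  0.6 -0. ]
blue [ 0.4463 -0.0406  0.0956] res [-1.2 -2.6 -0.5  0.2 -0.6 -0.9 -0.2 -1.1 -1.   0.3 -0.7 -0.5  0.4  0.1]
grey in stop [ 0.0774  0.0588 -0.0124]
blue in stop [-0.077   0.059  -0.0043]
bin in stop [ 0.0487  0.3468 -0.2516]
bin in sealer [ 0.0169 -0.0174 -0.1833] hook in mat [-0.0082 -0.069   0.1154]
```

View pics/ov_topA.png

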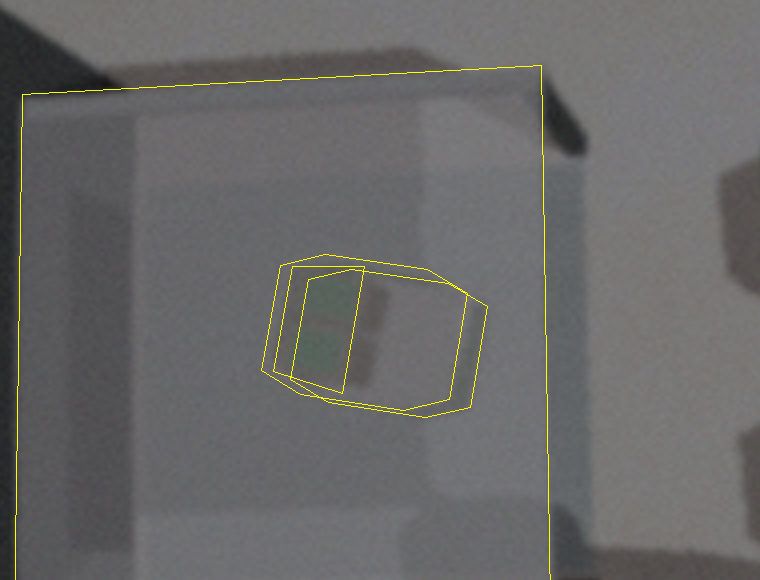

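View pics/ov_topB.png

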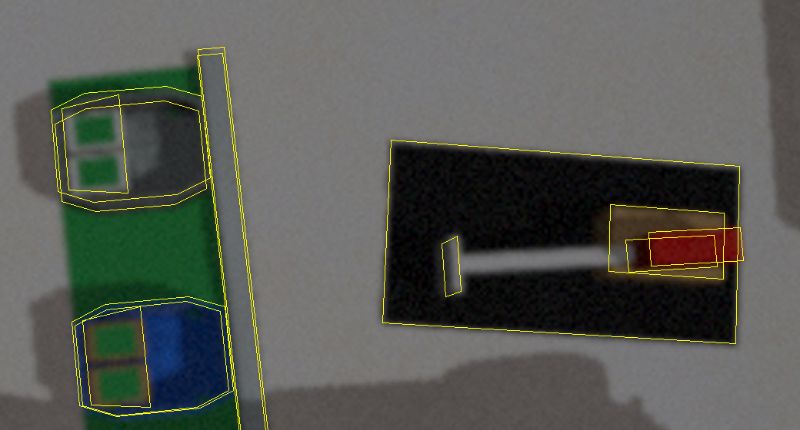

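View pics/ov_sceneA.png

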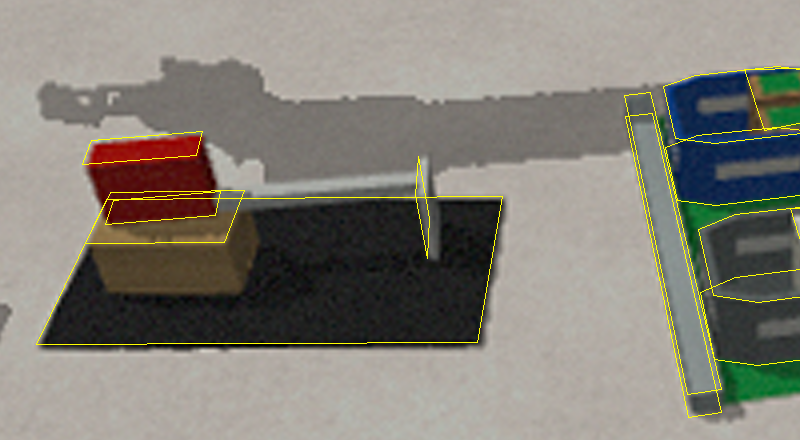

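View pics/ov_sceneB.png

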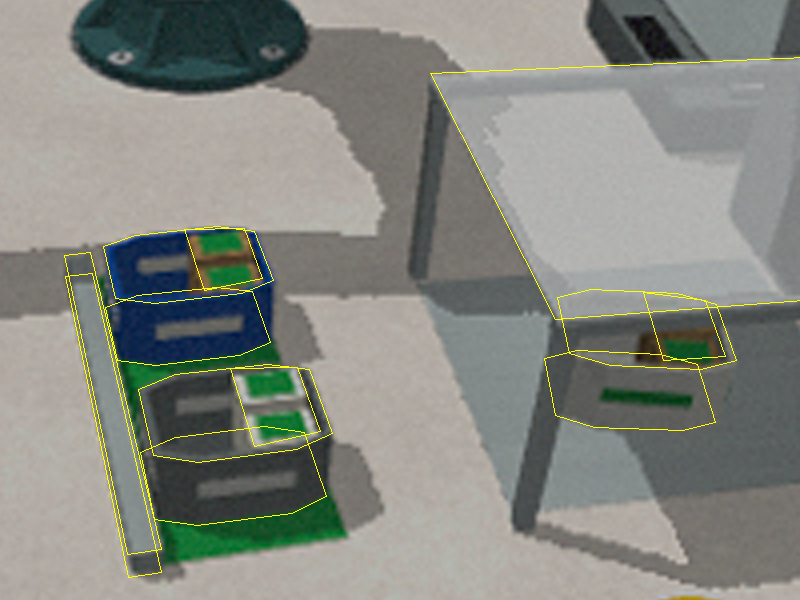

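Run:
```python
from cell import arm
from scipy.spatial.transform import Rotation as Rr
import numpy as np
s=arm.state(); print(s['t'])
R=Rr.from_euler('xyz',s['ee_rot']).as_matrix(); print(R.round(3))
print("jaw yaw deg",np.degrees(np.arctan2(R[1,1],R[0,1])))
```

```text
0.15
[[-0.001  0.287 -0.958]
 [ 0.002 -0.958 -0.287]
 [-1.    -0.002  0.   ]]
jaw yaw deg -73.33311662042762
```

Run:
```python
from h import *
t=load("top0"); s=load("scene0")
for z in(0,.1,.15): print(z,back(t,(750/1.5,172/1.5),z),back(t,(737/1.5,302/1.5),z))
for z in(0,.05,.1,.15): print(z,back(s,(53/1.5,280/1.5),z),back(s,(5/1.5,365/1.5),z))
print(back(s,(66/1.5,315/1.5),0),back(s,(15/1.5,402/1.5),0))
```

```text
0 [ 0.74419327 -0.64239437  0.        ] [ 0.52328996 -0.59932562  0.        ]
0.1 [ 0.71479257 -0.58768977  0.1       ] [ 0.51367607 -0.54847879  0.1       ]
0.15 [ 0.70009222 -0.56033747  0.15      ] [ 0.50886913 -0.52305538  0.15      ]
0 [ 0.4210082  -0.65187455  0.        ] [ 6.37105737e-01 -6.56699701e-01  1.11022302e-16]
0.05 [ 0.4841195  -0.61023488  0.05      ] [ 0.68349537 -0.61468666  0.05      ]
0.1 [ 0.54723081 -0.56859521  0.1       ] [ 0.72988501 -0.57267361  0.1       ]
0.15 [ 0.61034212 -0.52695553  0.15      ] [ 0.77627464 -0.53066057  0.15      ]
[ 0.52341215 -0.59125315  0.        ] [ 0.71484122 -0.6085977   0.        ]
```

Call:
apply_moves --pt "31 27 0 0 0 7.6" --pt "62 54 0 0 0 15.2" --pt "93 81 0 0 0 22.8" --pt "124 107 0 0 0 30.4" --pt "155 133 0 0 0 38" --fingers 1

```text
t: 0.65
eef_pos: [0.3638, -0.5602, 0.2311]
ee_rot: [-1.749, 1.57, 2.352]
contact_force: [0.1, -0.6, 0.2]
opening: 0.0855
```

Call:
apply_moves --pt "31 27 -5 0 0 7.6" --pt "62 54 -10 0 0 15.2" --pt "93 80 -15 0 0 22.8" --pt "124 107 -20 0 0 30.4" --pt "155 133 -25 0 0 37.9"

```text
t: 1.15
eef_pos: [0.5187, -0.4272, 0.2059]
ee_rot: [-1.989, 1.57, 2.773]
contact_force: [0.4, -0.4, 0.4]
opening: 0.0855
```

Call:
apply_moves --pt "0 0 0 0 0 0" --pt "0 0 0 0 0 0"

```text
t: 1.35
eef_pos: [0.5187, -0.4271, 0.2058]
ee_rot: [-2.706, 1.57, 2.053]
contact_force: [-1.2, -0.2, 0.3]
opening: 0.0854
```

```bash
cat > snap.py <<'E'
import sys
from cell import arm
import cv2, numpy as np
from scipy.spatial.transform import Rotation as Rr
tag=sys.argv[1]
for n in sys.argv[2:]:
    c=arm.camera(n); np.savez(f"{n}{tag}.npz",**c)
    cv2.imwrite(f"pics/{n}{tag}b.png",cv2.resize(c["color"][:,:,::-1],(768,576),interpolation=cv2.INTER_CUBIC))
s=arm.state(); R=Rr.from_euler('xyz',s['ee_rot']).as_matrix()
print("t",s['t'],"pos",s['eef_pos'].round(4),"jawyaw",np.degrees(np.arctan2(R[1,1],R[0,1])).round(2),"approach",R[:,0].round(3),"F",s['contact_force'].round(2),"open",round(s['opening'],4),"q",s['qpos'].round(2))
E
python3 snap.py 1 wrist top
```

```text
t 1.45 pos [ 0.5164 -0.4299  0.206 ] jawyaw 2.43 approach [-0.002 -0.001 -1.   ] F [-0.58 -0.71 -0.57] open 0.0852 q [ 0.84  0.57 -0.32  1.75  0.22  0.86  0.47]
```

View pics/wrist1b.png

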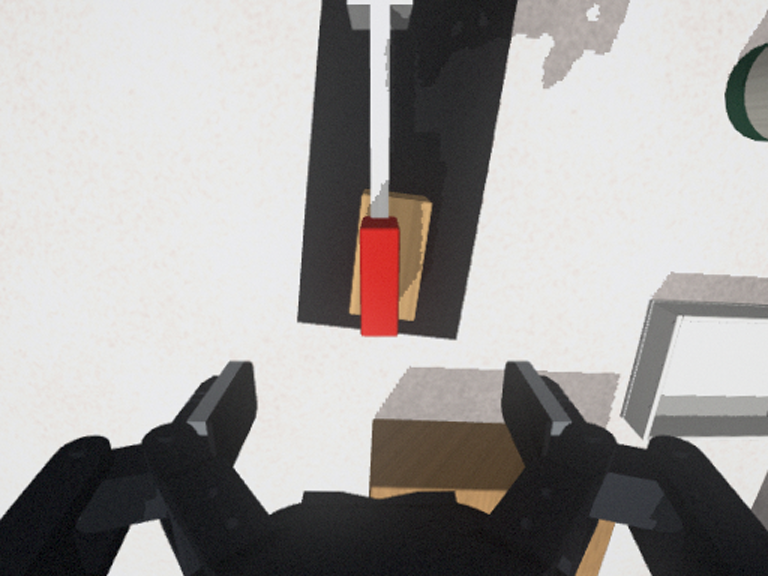

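View pics/top1b.png

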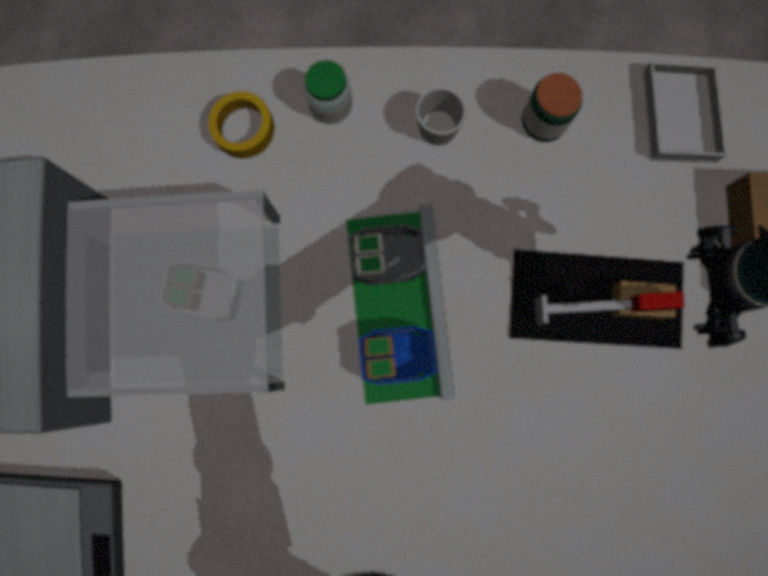

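Run:
```python
from h import *
w=load("wrist1"); P=np.load("P.npz"); p=P['hook']
pr=proj(w,T(p,[(12,35,99),(12,-35,99),(-12,-35,99),(-12,35,99)]))*1.5; print(pr.round(0))
for q in [(361,228),(398,228),(361,336),(398,336)]: print(back(w,np.array(q)/1.5,.099).round(4))
print("plate",back(w,np.array([380,5])/1.5,.059).round(4))
```

```text
[[398. 224.]
 [396. 334.]
 [358. 334.]
 [357. 224.]]
[ 0.5072 -0.3949  0.099 ]
[ 0.529  -0.3938  0.099 ]
[ 0.5096 -0.4639  0.099 ]
[ 0.5331 -0.4628  0.099 ]
plate [ 0.5123 -0.2642  0.059 ]
```

Call:
apply_moves --pt "1 0 -40 0 0 0" --pt "1 0 -80 0 0 0" --pt "1 0 -115 0 0 0" --pt "1 0 -138 0 0 0" --pt "1 0 -146 0 0 0"

```text
t: 1.95
eef_pos: [0.5153, -0.4294, 0.0574]
ee_rot: [-1.919, 1.565, 2.835]
contact_force: [-0.2, -0.1, -0.1]
opening: 0.0855
```

Call:
apply_moves --pt "0 0 0 0 0 0" --pt "0 0 0 0 0 0" --pt "0 0 0 0 0 0" --pt "0 0 0 0 0 0" --pt "0 0 0 0 0 0" --fingers -1 --grip_force 80

```text
t: 2.45
eef_pos: [0.5199, -0.4293, 0.0619]
ee_rot: [0.845, 1.568, -0.681]
contact_force: [-0.2, 0.2, 3.6]
opening: 0.023
```

```bash
python3 snap.py 2 wrist scene
```

```text
t 2.55 pos [ 0.5199 -0.4293  0.0619] jawyaw 2.56 approach [ 0.002 -0.002 -1.   ] F [ 0.26 -0.82  5.55] open 0.023 q [ 0.79  0.74 -0.26  1.82  0.3   0.61  0.4 ]
```

View pics/wrist2b.png

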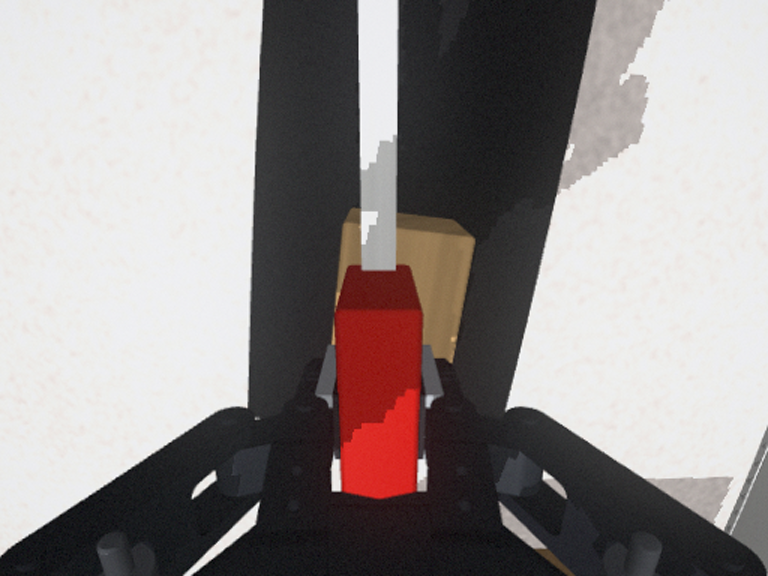

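View pics/scene2b.png

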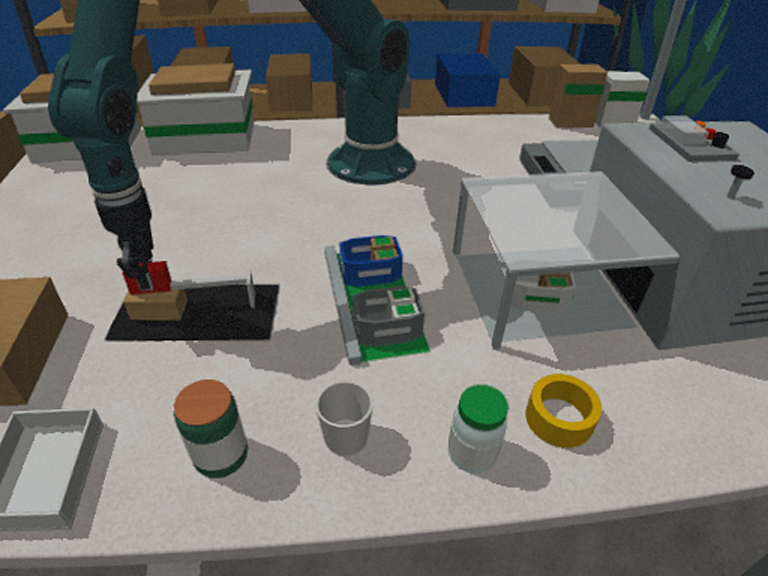

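Run:
```python
from h import *
w=load("wrist2"); print((-w['R'].T@w['t']).round(4))
```

```text
[ 0.5166 -0.3541  0.2055]
```

Call:
apply_moves --pt "0 0 15 0 0 0" --pt "0 0 35 0 0 0" --pt "0 0 56 0 0 0" --pt "0 0 76 0 0 0" --pt "0 0 76 0 0 0"

```text
t: 3.05
eef_pos: [0.5207, -0.4296, 0.1398]
ee_rot: [0.906, 1.565, -0.62]
contact_force: [0.2, -0.3, -1.3]
opening: 0.023
```

```bash
python3 snap.py 3 scene top
```

```text
t 3.15 pos [ 0.5187 -0.4285  0.1366] jawyaw 2.56 approach [ 0. -0. -1.] F [ 0.12 -0.47 -1.31] open 0.0232 q [ 0.82  0.65 -0.29  1.79  0.26  0.74  0.43]
```

View pics/scene3b.png

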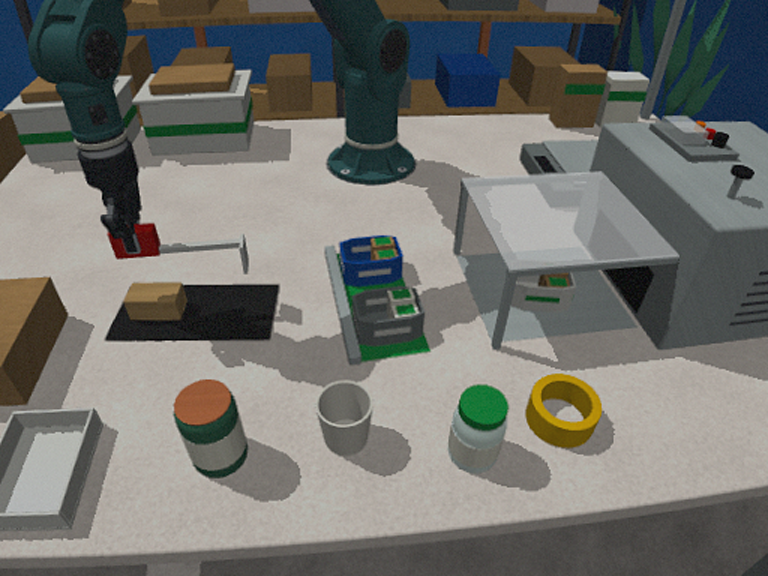

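Call:
apply_moves --pt "-1 35 0 0 0 -2" --pt "-2 80 0 0 0 -4.5" --pt "-3 125 0 0 0 -7" --pt "-4 170 0 0 0 -9" --pt "-5 215 0 0 0 -11.3"

```text
t: 3.65
eef_pos: [0.5124, -0.2116, 0.135]
ee_rot: [-1.804, 1.568, 2.754]
contact_force: [0.8, 0.2, -2.3]
opening: 0.0233
```

Call:
apply_moves --pt "-2 45 0 0 0 0" --pt "-5 90 0 0 0 0" --pt "-8 135 0 0 0 0" --pt "-10 170 0 0 0 0" --pt "-12 190 0 0 0 0"

```text
t: 4.15
eef_pos: [0.5004, -0.0196, 0.1353]
ee_rot: [-1.957, 1.568, 2.608]
contact_force: [0.1, 0.3, -1.3]
opening: 0.0232
```

Call:
apply_moves --pt "0 0 0 0 0 0" --pt "0 0 0 0 0 0"

```text
t: 4.35
eef_pos: [0.501, -0.0237, 0.1355]
ee_rot: [-1.191, 1.569, -2.914]
contact_force: [-0.3, -1.0, -2.2]
opening: 0.0233
```

```bash
python3 snap.py 4 scene top wrist
```

```text
t 4.5 pos [ 0.5016 -0.0254  0.1359] jawyaw -8.9 approach [-0.001 -0.001 -1.   ] F [ 0.25  0.06 -2.01] open 0.0231 q [ 0.12  0.47 -0.22  2.17  0.2   0.52 -0.4 ]
```

View pics/scene4b.png

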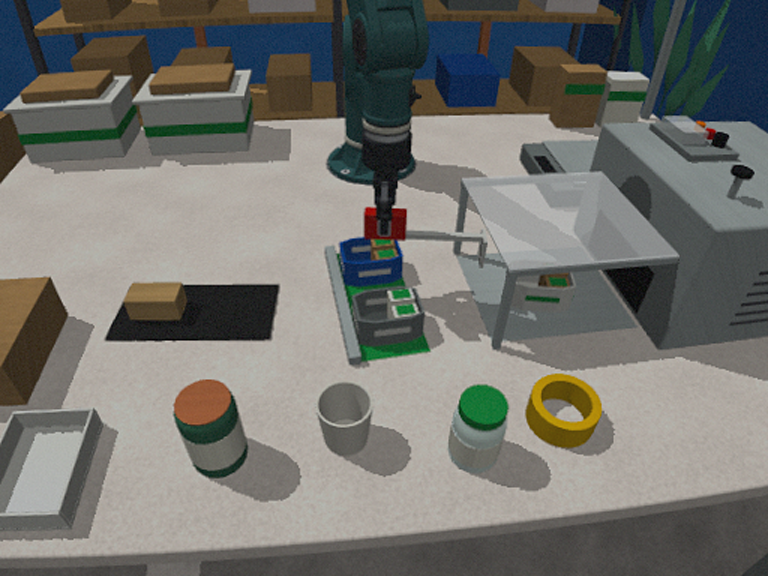

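View pics/top4b.png

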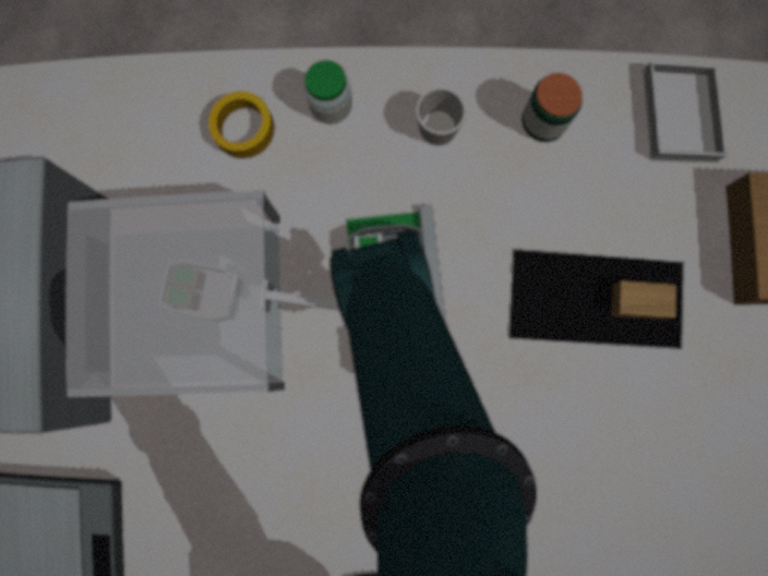

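View pics/wrist4b.png

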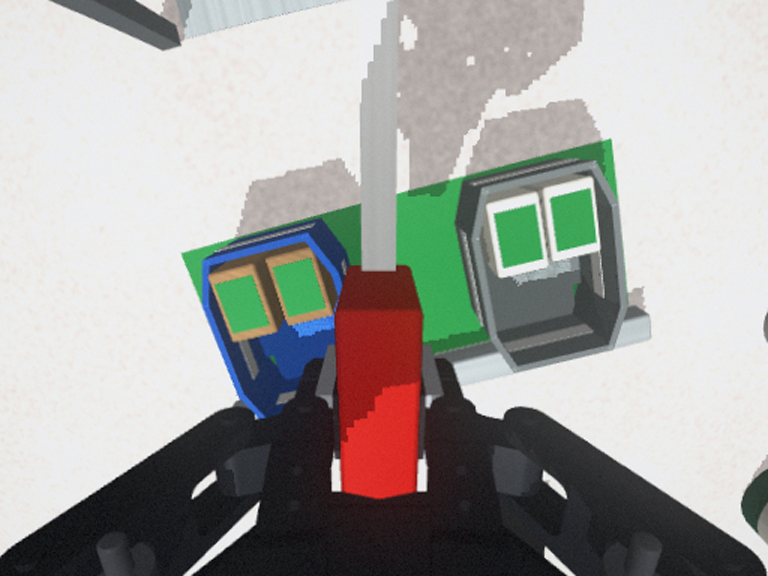

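Run:
```python
from h import *
P=np.load("P.npz"); 
h=np.array([.502,-.024,-.154])
for nm,(x0,y0,w,h_) in {'top4':(100,165,110,75),'scene4':(270,140,130,75)}.items():
    c=load(nm); s=7 if nm=='top4' else 6
    a=c['color'][:,:,::-1].astype(float); sub=a[y0:y0+h_,x0:x0+w]; lo,hi=sub.min(),sub.max(); a=np.clip((a-lo)/(hi-lo)*255,0,255).astype('uint8')
    im=cv2.resize(a,None,fx=s,fy=s,interpolation=cv2.INTER_CUBIC)
    def dr(X,col): cv2.polylines(im,[np.round((proj(c,X)+.5)*s-.5).astype(int)],True,col,1)
    for y in(165,171): dr(T(h,[(-20,y,135),(20,y,135),(20,y,80),(-20,y,80)]),(0,255,255))
    oct=[(-30,-55),(30,-55),(40,-30),(40,30),(30,55),(-30,55),(-40,30),(-40,-30)]
    for z in(0,55): dr(T(P['bin'],[(x,y,z) for x,y in oct]),(0,255,255))
    cv2.imwrite(f"pics/ov4_{nm}.png",im[y0*s:(y0+h_)*s,x0*s:(x0+w)*s])
```

```text
(no output)
```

View pics/ov4_top4.png

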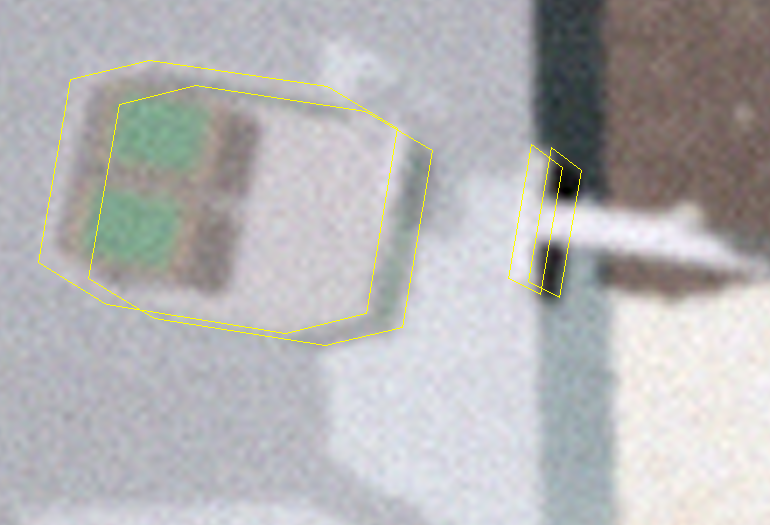

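View pics/ov4_scene4.png

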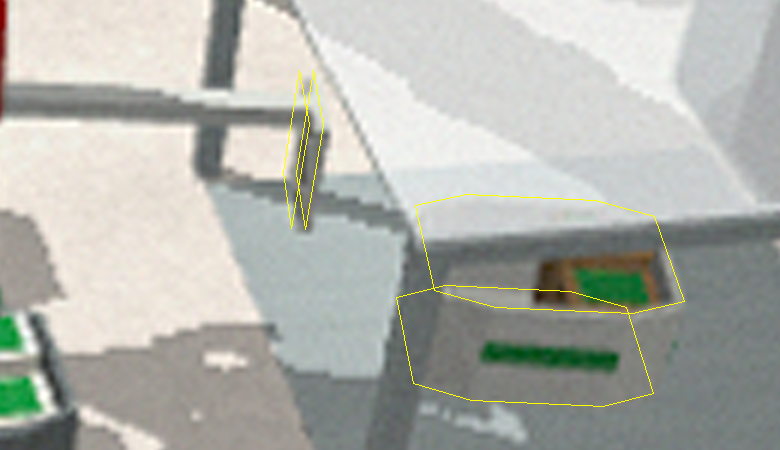

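Call:
apply_moves --pt "4 25 0 0 0 0" --pt "7 50 0 0 0 0" --pt "9 70 0 0 0 0" --pt "11 84 0 0 0 0" --pt "11 84 0 0 0 0"

```text
t: 5.0
eef_pos: [0.5136, 0.0619, 0.1364]
ee_rot: [2.572, 1.569, 0.85]
contact_force: [-0.0, -0.7, -1.2]
opening: 0.0232
```

```bash
python3 snap.py 5 scene top
python3 - <<'E'
from h import *
for nm,(x0,y0,w,h_) in {'top5':(100,160,110,75),'scene5':(290,140,130,90)}.items():
    c=load(nm);a=c['color'][y0:y0+h_,x0:x0+w,::-1].astype(float); a=(a-a.min())/(a.max()-a.min())*255
    cv2.imwrite(f"pics/c_{nm}.png",cv2.resize(a.astype('uint8'),None,fx=6,fy=6,interpolation=cv2.INTER_CUBIC))
E
```

```text
t 5.1 pos [0.5127 0.0591 0.1361] jawyaw -8.81 approach [-0.001 -0.001 -1.   ] F [ 0.18 -0.1  -0.37] open 0.0232 q [-0.04  0.48 -0.21  2.14  0.19  0.53 -0.55]
```

View pics/c_top5.png

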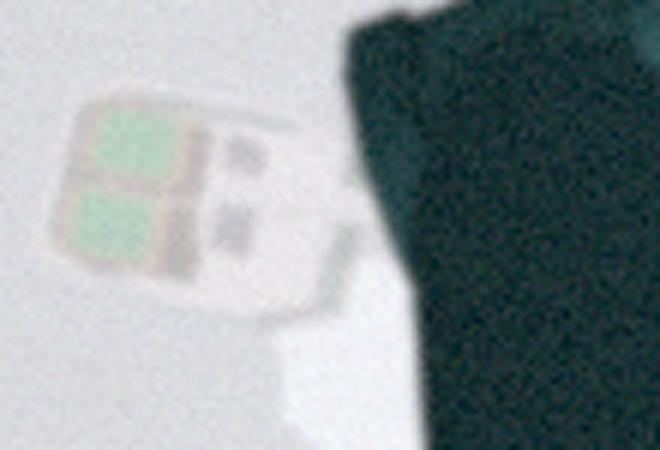

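View pics/c_scene5.png

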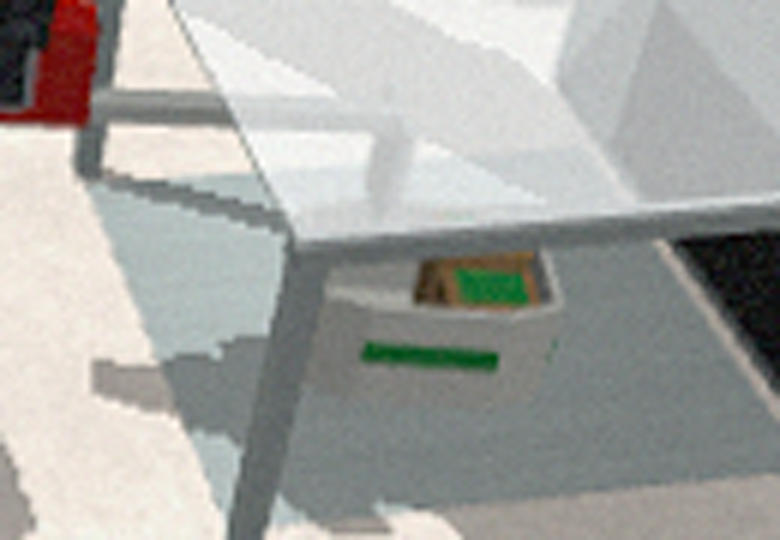

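Run:
```python
from h import *
P=np.load("P.npz"); h=np.array([.5128,.0603,-.154])
c=load('top5')
f=lambda X:(((proj(c,X)-[100,160])+.5)*6).round(0)
print(f(T(h,[(-20,165,80),(20,165,80),(20,165,135),(-20,165,135)])))
print(f(T(P['bin'],[(-30,-55,30),(30,-55,30),(0,26,58),(30,5,58),(-30,5,58)])))
c=load('scene5'); f=lambda X:(((proj(c,X)-[290,140])+.5)*6).round(0)
print(f(T(h,[(-20,165,80),(20,165,80),(20,165,135),(-20,165,135)])))
print(f(T(P['bin'],[(30,55,55),(30,-55,55),(18,26,58)])))
```

```text
[[251. 256.]
 [270. 148.]
 [233. 127.]
 [213. 240.]]
[[328. 304.]
 [355. 149.]
 [117. 187.]
 [185. 116.]
 [157. 274.]]
[[353. 178.]
 [367. 234.]
 [393. 131.]
 [377.  76.]]
[[564. 301.]
 [315. 290.]
 [495. 276.]]
```

Call:
apply_moves --pt "0 0 -12 0 0 0" --pt "0 0 -26 0 0 0" --pt "0 0 -40 0 0 0" --pt "0 0 -53 0 0 0" --pt "0 0 -65 0 0 0"

```text
t: 5.6
eef_pos: [0.5125, 0.0593, 0.07]
ee_rot: [-0.785, 1.57, -2.509]
contact_force: [0.3, -0.5, -1.5]
opening: 0.0231
```

```bash
python3 snap.py 6 scene top
python3 - <<'E'
from h import *
for nm,(x0,y0,w,h_) in {'top6':(100,160,110,75),'scene6':(290,140,130,90)}.items():
    c=load(nm);a=c['color'][y0:y0+h_,x0:x0+w,::-1].astype(float); a=(a-a.min())/(a.max()-a.min())*255
    cv2.imwrite(f"pics/c_{nm}.png",cv2.resize(a.astype('uint8'),None,fx=6,fy=6,interpolation=cv2.INTER_CUBIC))
E
```

```text
t 5.7 pos [0.5116 0.0597 0.0695] jawyaw -8.77 approach [-0.004 -0.001 -1.   ] F [-0.56 -0.35 -1.46] open 0.0228 q [-0.09  0.6  -0.16  2.18  0.24  0.39 -0.59]
```

View pics/c_top6.png

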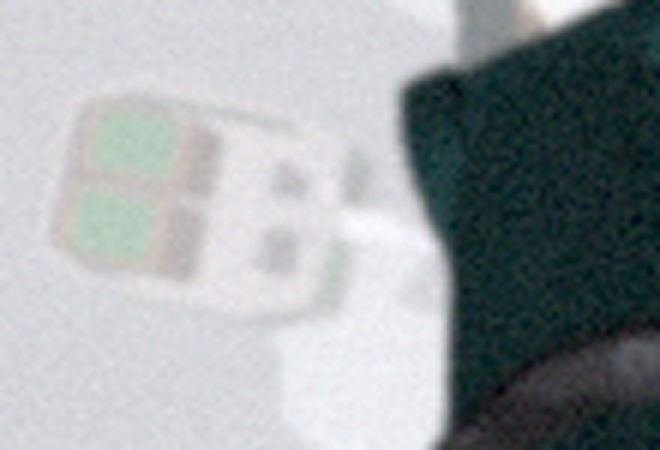

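View pics/c_scene6.png

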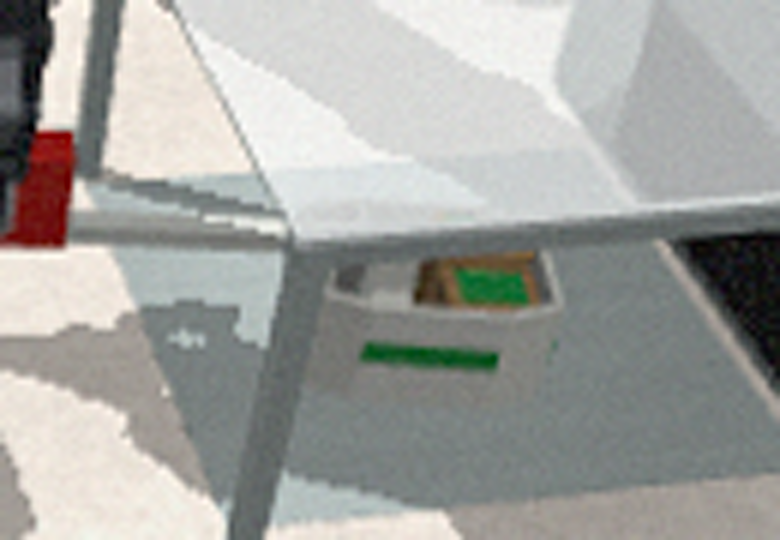

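```bash
cat > plan.py <<'E'
import numpy as np
h0=np.array([.513,.061]); y0=-.154
ax=lambda a:np.array([-np.sin(a),np.cos(a)])
tip=h0+.165*ax(y0); yaw=y0; out=[]
def step(d,yt):
    global tip,yaw
    ym=(yaw+yt)/2; tip=tip-ax(ym)*d/1000; yaw=yt
    o=tip-.165*ax(yaw); out.append([*( (o-h0)*1000),0,0,0,np.degrees(yaw-y0)])
for i in range(5): step([3,5,6,6,6][i],y0)
for i in range(10): step(10,y0)
for i in range(10): step(6,y0+.254*(i+1)/10)
for i,r in enumerate(out): print(i,np.round(r,1), )
print(tip,yaw)
E
python3 plan.py
```

```text
0 [-0.5 -3.   0.   0.   0.   0. ]
1 [-1.2 -7.9  0.   0.   0.   0. ]
2 [ -2.1 -13.8   0.    0.    0.    0. ]
3 [ -3.1 -19.8   0.    0.    0.    0. ]
4 [ -4.  -25.7   0.    0.    0.    0. ]
5 [ -5.5 -35.6   0.    0.    0.    0. ]
6 [ -7.1 -45.5   0.    0.    0.    0. ]
7 [ -8.6 -55.3   0.    0.    0.    0. ]
8 [-10.1 -65.2   0.    0.    0.    0. ]
9 [-11.7 -75.1   0.    0.    0.    0. ]
10 [-13.2 -85.    0.    0.    0.    0. ]
11 [-14.7 -94.9   0.    0.    0.    0. ]
12 [ -16.3 -104.7    0.     0.     0.     0. ]
13 [ -17.8 -114.6    0.     0.     0.     0. ]
14 [ -19.3 -124.5    0.     0.     0.     0. ]
15 [ -16.  -131.     0.     0.     0.     1.5]
16 [ -12.6 -137.5    0.     0.     0.     2.9]
17 [  -8.9 -143.8    0.     0.     0.     4.4]
18 [  -5.1 -150.1    0.     0.     0.     5.8]
19 [  -1.2 -156.3    0.     0.     0.     7.3]
20 [   2.9 -162.3    0.     0.     0.     8.7]
21 [   7.2 -168.3    0.     0.     0.    10.2]
22 [  11.6 -174.1    0.     0.     0.    11.6]
23 [  16.1 -179.8    0.     0.     0.    13.1]
24 [  20.8 -185.5    0.     0.     0.    14.6]
[0.51736679 0.03971981] 0.1
```

Call:
apply_moves --pt "-0.5 -3 0 0 0 0" --pt "-1 -8 0 0 0 0" --pt "-2 -14 0 0 0 0" --pt "-3 -20 0 0 0 0" --pt "-4 -26 0 0 0 0"

```text
t: 6.2
eef_pos: [0.5095, 0.0343, 0.0717]
ee_rot: [2.144, 1.569, 0.42]
contact_force: [1.1, 1.7, -2.2]
opening: 0.0234
```

Call:
apply_moves --pt "-1.5 -8 0 0 0 0" --pt "-3 -17 0 0 0 0" --pt "-4.5 -27 0 0 0 0" --pt "-6 -37 0 0 0 0" --pt "-7.5 -47 0 0 0 0"

```text
t: 6.7
eef_pos: [0.5013, -0.0133, 0.0714]
ee_rot: [2.281, 1.57, 0.557]
contact_force: [0.2, 2.3, -0.5]
opening: 0.0232
```

```bash
python3 snap.py 7 scene top
```

```text
t 6.8 pos [ 0.5003 -0.0154  0.0712] jawyaw -8.92 approach [-0.002 -0.002 -1.   ] F [ 0.22 -0.34 -1.84] open 0.0233 q [ 0.07  0.58 -0.17  2.21  0.27  0.37 -0.48]
```

View pics/scene7b.png

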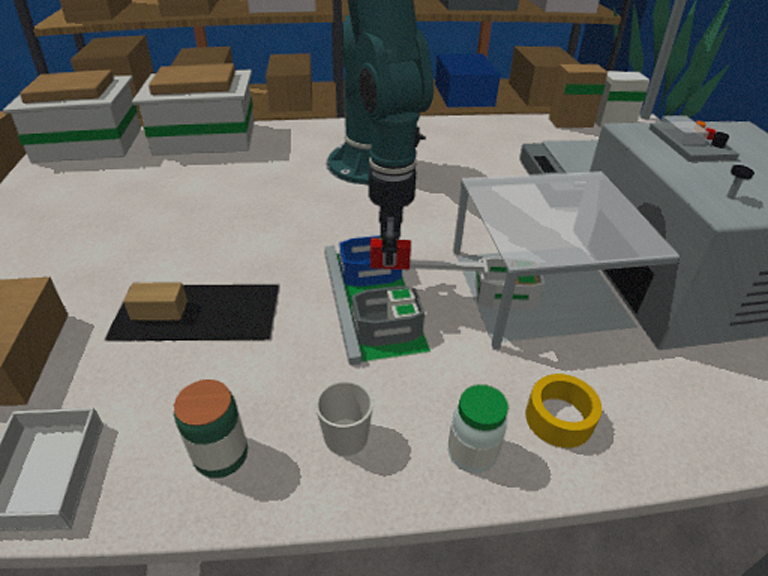

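View pics/top7b.png

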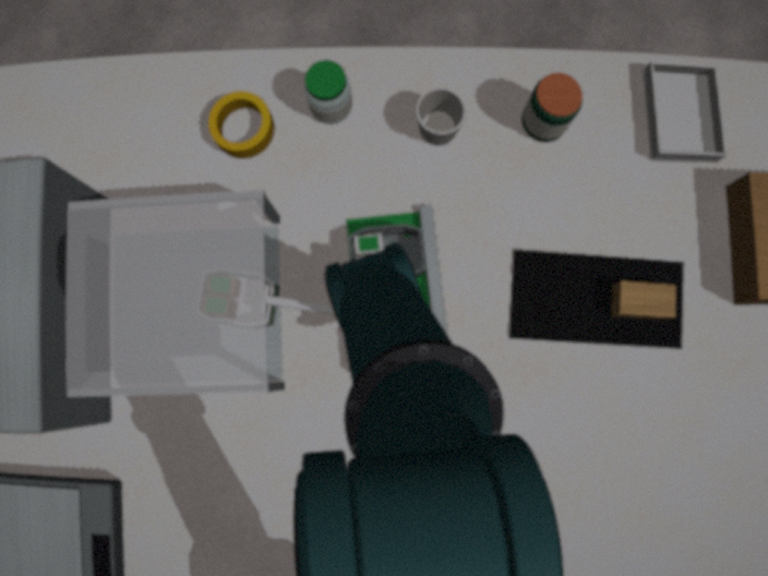

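Run:
```python
from h import *
for nm,(x0,y0,w,h_) in {'top7':(120,165,110,65),'scene7':(290,155,110,70)}.items():
    c=load(nm);a=c['color'][y0:y0+h_,x0:x0+w,::-1].astype(float); a=np.clip((a-a.min())/(np.percentile(a,99)-a.min())*255,0,255)
    cv2.imwrite(f"pics/c_{nm}.png",cv2.resize(a.astype('uint8'),None,fx=7,fy=7,interpolation=cv2.INTER_CUBIC))
```

```text
(no output)
```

View pics/c_top7.png

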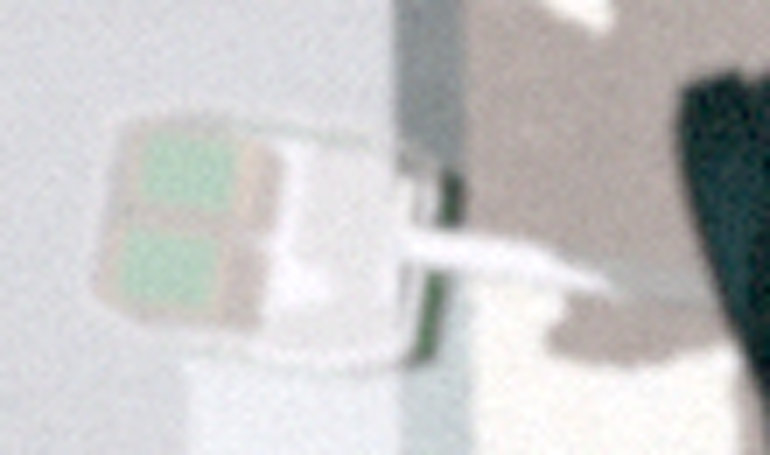

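View pics/c_scene7.png

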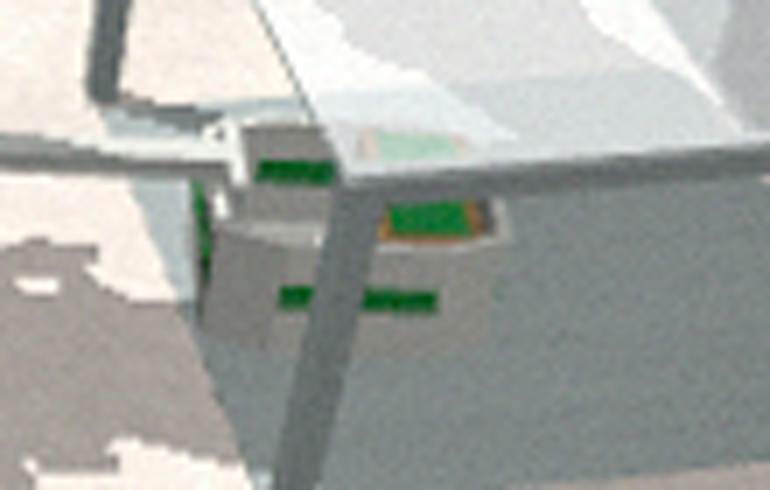

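Call:
apply_moves --pt "-1.5 -9 0 0 0 0" --pt "-3 -19 0 0 0 0" --pt "-4.5 -29 0 0 0 0" --pt "-6 -39 0 0 0 0" --pt "-8 -51 0 0 0 0"

```text
t: 7.3
eef_pos: [0.4932, -0.0643, 0.0713]
ee_rot: [-1.803, 1.571, 2.757]
contact_force: [1.0, 1.2, -2.2]
opening: 0.0231
```

Call:
apply_moves --pt "3.3 -6.5 0 0 0 1.5" --pt "6.7 -13 0 0 0 2.9" --pt "10.4 -19.3 0 0 0 4.4" --pt "14.2 -25.6 0 0 0 5.8" --pt "18.1 -31.8 0 0 0 7.3"

```text
t: 7.8
eef_pos: [0.5121, -0.0957, 0.0713]
ee_rot: [2.077, 1.57, 0.483]
contact_force: [0.2, 2.2, -2.3]
opening: 0.023
```

```bash
python3 snap.py 8 scene top
python3 - <<'E'
from h import *
for nm,(x0,y0,w,h_) in {'top8':(140,140,150,120),'scene8':(200,135,160,115)}.items():
    c=load(nm);a=c['color'][y0:y0+h_,x0:x0+w,::-1].astype(float); a=np.clip((a-a.min())/(np.percentile(a,99)-a.min())*255,0,255)
    cv2.imwrite(f"pics/c_{nm}.png",cv2.resize(a.astype('uint8'),None,fx=5,fy=5,interpolation=cv2.INTER_CUBIC))
E
```

```text
t 7.9 pos [ 0.5121 -0.0968  0.0713] jawyaw -1.46 approach [ 0.    -0.001 -1.   ] F [-0.72 -0.97 -1.22] open 0.0229 q [ 0.27  0.6  -0.23  2.17  0.33  0.41 -0.26]
```

View pics/c_top8.png

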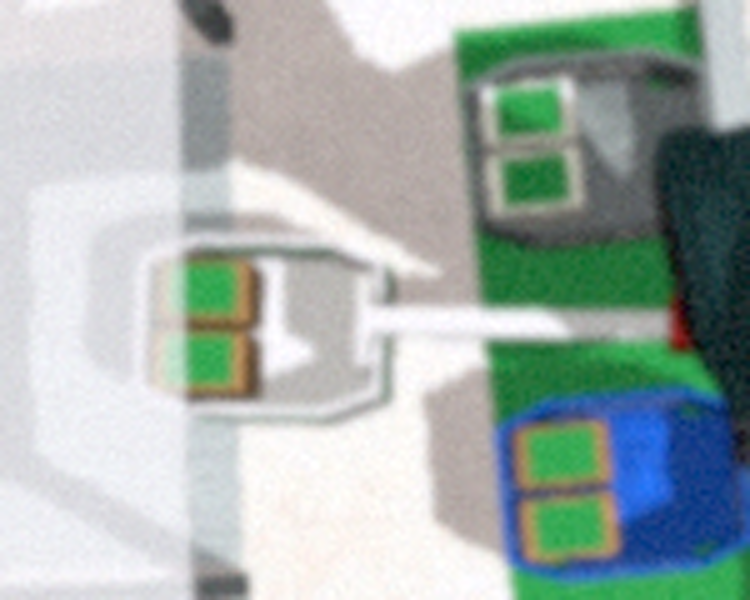

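View pics/c_scene8.png

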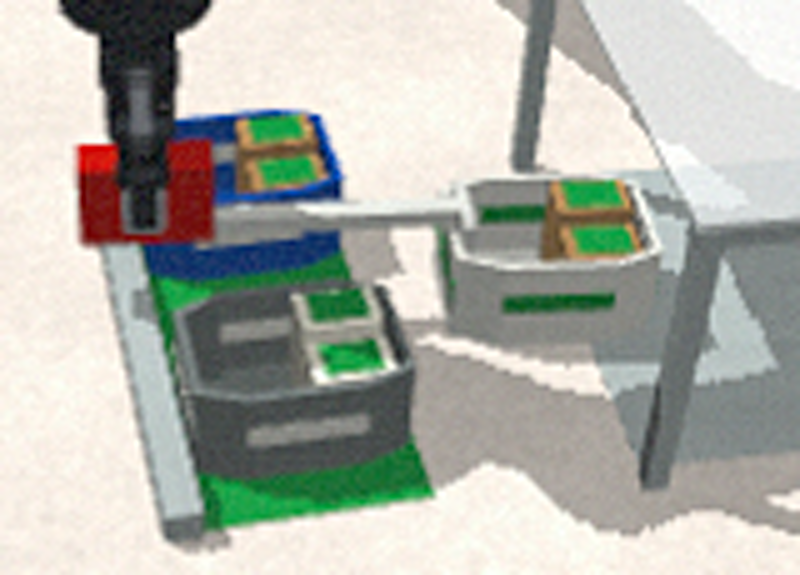

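Call:
apply_moves --pt "4.1 -6 0 0 0 1.4" --pt "8.4 -12 0 0 0 2.9" --pt "12.8 -17.8 0 0 0 4.3" --pt "17.3 -23.5 0 0 0 5.8" --pt "22 -29.2 0 0 0 7.3"

```text
t: 8.4
eef_pos: [0.5339, -0.125, 0.0713]
ee_rot: [2.436, 1.571, 0.969]
contact_force: [1.2, 1.2, -2.6]
opening: 0.0232
```

```bash
python3 snap.py 9 scene top
python3 - <<'E'
from h import *
for nm,(x0,y0,w,h_) in {'top9':(160,140,150,120),'scene9':(190,135,160,115)}.items():
    c=load(nm);a=c['color'][y0:y0+h_,x0:x0+w,::-1].astype(float); a=np.clip((a-a.min())/(np.percentile(a,99)-a.min())*255,0,255)
    cv2.imwrite(f"pics/c_{nm}.png",cv2.resize(a.astype('uint8'),None,fx=5,fy=5,interpolation=cv2.INTER_CUBIC))
E
```

```text
t 8.5 pos [ 0.5342 -0.1262  0.0713] jawyaw 5.84 approach [ 0.001 -0.001 -1.   ] F [-0.26 -0.06 -1.56] open 0.0228 q [ 0.35  0.63 -0.28  2.1   0.37  0.46 -0.11]
```

View pics/c_top9.png

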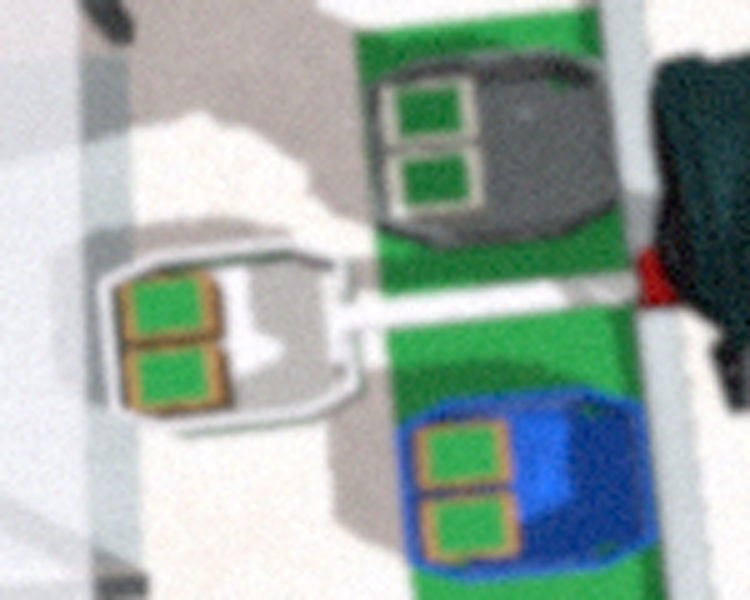

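View pics/c_scene9.png

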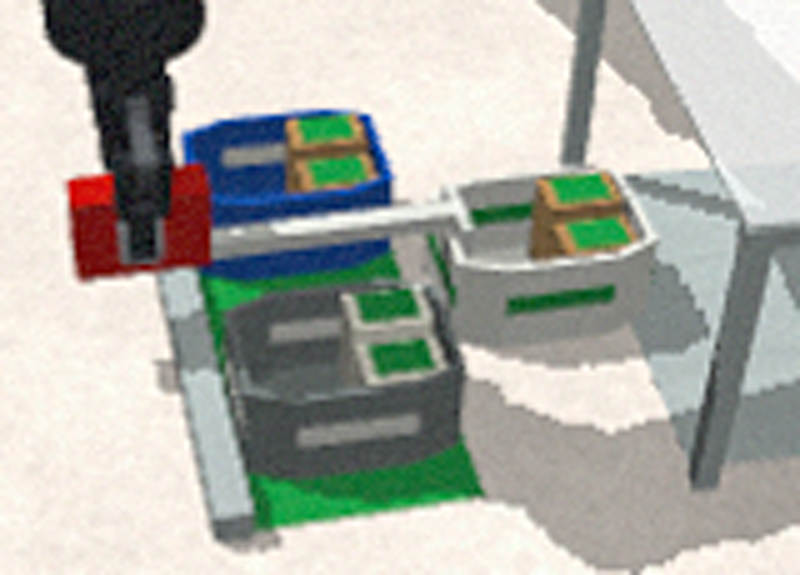

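Call:
apply_moves --pt "0.5 -5 0 0 0 0" --pt "1 -11 0 0 0 0" --pt "1.5 -17 0 0 0 0" --pt "2 -23 0 0 0 0" --pt "2.5 -29 0 0 0 0"

```text
t: 9.0
eef_pos: [0.5358, -0.1541, 0.0713]
ee_rot: [-1.416, 1.57, -2.884]
contact_force: [-0.1, 1.1, -2.0]
opening: 0.0235
```

Call:
apply_moves --pt "0.5 -6 0 0 0 0" --pt "1 -12 0 0 0 0" --pt "1.5 -18 0 0 0 0" --pt "2 -24 0 0 0 0" --pt "2.5 -29 0 0 0 0"

```text
t: 9.5
eef_pos: [0.538, -0.1829, 0.0712]
ee_rot: [-1.796, 1.57, 3.019]
contact_force: [-0.9, 2.8, -2.7]
opening: 0.023
```

```bash
python3 snap.py 10 scene top
python3 - <<'E'
from h import *
for nm,(x0,y0,w,h_) in {'top10':(180,140,150,120),'scene10':(180,135,160,115)}.items():
    c=load(nm);a=c['color'][y0:y0+h_,x0:x0+w,::-1].astype(float); a=np.clip((a-a.min())/(np.percentile(a,99)-a.min())*255,0,255)
    cv2.imwrite(f"pics/c_{nm}.png",cv2.resize(a.astype('uint8'),None,fx=5,fy=5,interpolation=cv2.INTER_CUBIC))
E
```

```text
t 9.6 pos [ 0.5382 -0.1838  0.0712] jawyaw 5.8 approach [-0.    -0.001 -1.   ] F [ 0.32  0.12 -2.34] open 0.0233 q [ 0.46  0.64 -0.3   2.06  0.38  0.49 -0.01]
```

View pics/c_top10.png

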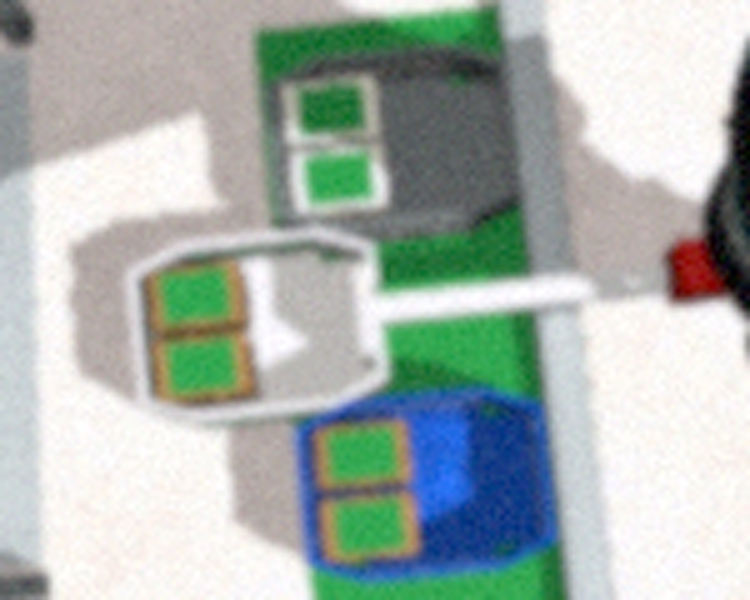

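View pics/c_scene10.png

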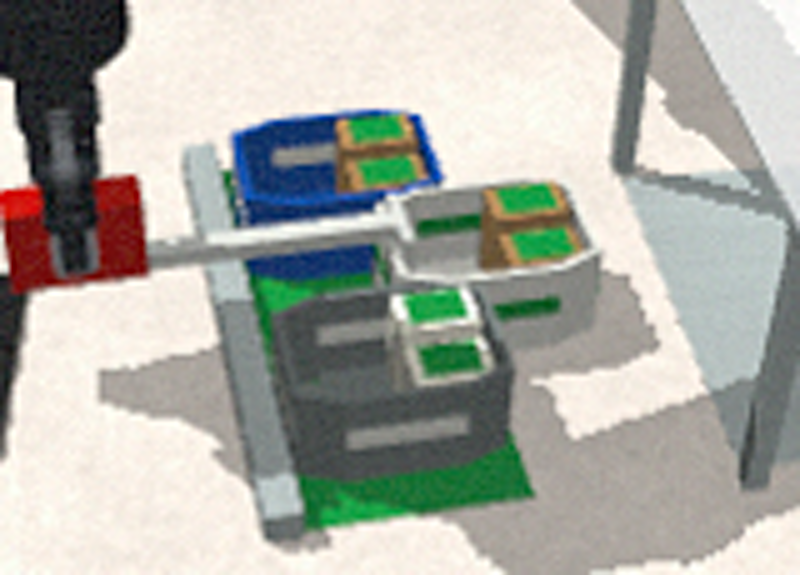

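Call:
apply_moves --pt "0.5 -5 0 0 0 0" --pt "1 -10 0 0 0 0" --pt "1.5 -15 0 0 0 0" --pt "2 -20 0 0 0 0" --pt "2.5 -25 0 0 0 0"

```text
t: 10.1
eef_pos: [0.5404, -0.2081, 0.0712]
ee_rot: [-1.491, 1.57, -2.959]
contact_force: [-1.0, 2.2, -2.2]
opening: 0.0233
```

Call:
apply_moves --pt "0.5 -5 0 0 0 0" --pt "1 -10 0 0 0 0" --pt "1.5 -15 0 0 0 0" --pt "2 -20 0 0 0 0" --pt "2.5 -25 0 0 0 0"

```text
t: 10.6
eef_pos: [0.5435, -0.2332, 0.0713]
ee_rot: [0.477, 1.571, -0.992]
contact_force: [-0.9, 2.5, -2.1]
opening: 0.0231
```

```bash
python3 snap.py 11 scene top
python3 - <<'E'
from h import *
for nm,(x0,y0,w,h_) in {'top11':(200,140,150,120),'scene11':(180,135,130,100)}.items():
    c=load(nm);a=c['color'][y0:y0+h_,x0:x0+w,::-1].astype(float); a=np.clip((a-a.min())/(np.percentile(a,99)-a.min())*255,0,255)
    cv2.imwrite(f"pics/c_{nm}.png",cv2.resize(a.astype('uint8'),None,fx=5,fy=5,interpolation=cv2.INTER_CUBIC))
E
```

```text
t 10.7 pos [ 0.5439 -0.2343  0.0714] jawyaw 5.74 approach [ 0.001 -0.001 -1.   ] F [ 0.27 -0.39 -1.66] open 0.0232 q [ 0.55  0.66 -0.31  2.01  0.38  0.53  0.07]
```

View pics/c_top11.png

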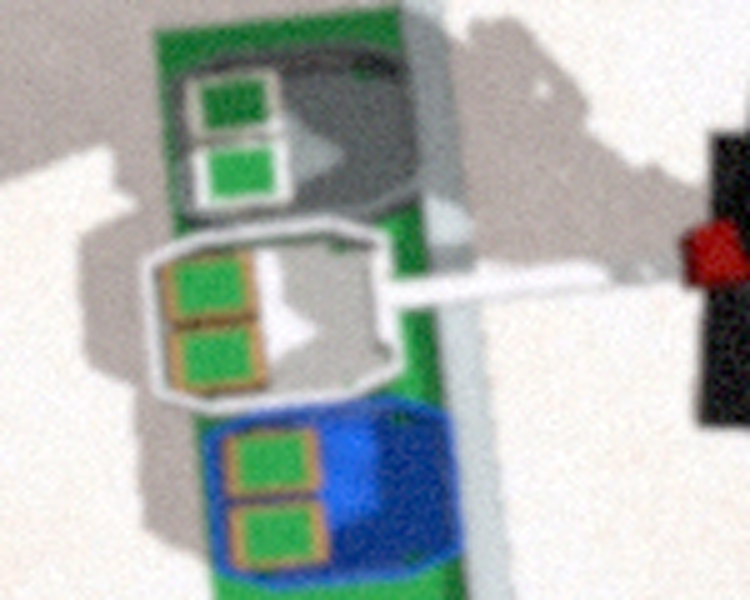

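View pics/c_scene11.png

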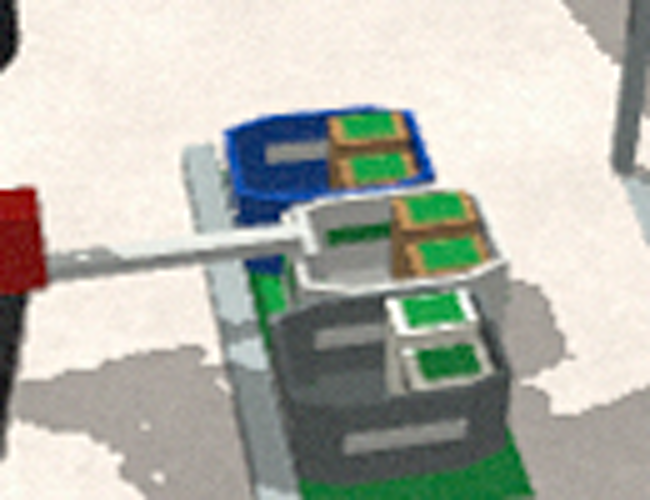

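Call:
apply_moves --pt "0.3 -3 0 0 0 0" --pt "0.6 -6 0 0 0 0" --pt "0.9 -9 0 0 0 0" --pt "1.2 -12 0 0 0 0" --pt "1.4 -14 0 0 0 0"

```text
t: 11.2
eef_pos: [0.5452, -0.2469, 0.0714]
ee_rot: [1.444, 1.57, -0.026]
contact_force: [-0.3, 2.0, -1.2]
opening: 0.0232
```

Call:
apply_moves --pt "0.1 -0.7 0 0 0 0" --pt "0.2 -1.4 0 0 0 0" --pt "0.2 -2.1 0 0 0 0" --pt "0.3 -2.8 0 0 0 0"

```text
t: 11.6
eef_pos: [0.5452, -0.2492, 0.0713]
ee_rot: [2.389, 1.571, 0.921]
contact_force: [0.7, 1.5, -2.0]
opening: 0.023
```

Call:
apply_moves --pt "0 -0.4 0 0 0 0" --pt "0 -0.8 0 0 0 0" --pt "0 -1.2 0 0 0 0"

```text
t: 11.9
eef_pos: [0.5452, -0.2505, 0.0713]
ee_rot: [2.285, 1.571, 0.817]
contact_force: [1.0, 1.7, -2.0]
opening: 0.0236
```

Call:
apply_moves --pt "0 -0.4 0 0 0 0" --pt "0 -0.8 0 0 0 0" --pt "0 -1.2 0 0 0 0"

```text
t: 12.2
eef_pos: [0.5452, -0.2518, 0.0713]
ee_rot: [1.102, 1.571, -0.366]
contact_force: [-0.6, 2.4, -1.6]
opening: 0.023
```

```bash
python3 snap.py 12 scene top
python3 - <<'E'
from h import *
for nm,(x0,y0,w,h_) in {'top12':(220,140,110,95),'scene12':(190,135,110,95)}.items():
    c=load(nm);a=c['color'][y0:y0+h_,x0:x0+w,::-1].astype(float); a=np.clip((a-a.min())/(np.percentile(a,99)-a.min())*255,0,255)
    cv2.imwrite(f"pics/c_{nm}.png",cv2.resize(a.astype('uint8'),None,fx=6,fy=6,interpolation=cv2.INTER_CUBIC))
E
```

```text
t 12.3 pos [ 0.5452 -0.2519  0.0713] jawyaw 5.86 approach [-0. -0. -1.] F [ 0.07  1.8  -2.23] open 0.0233 q [ 0.58  0.67 -0.31  1.99  0.38  0.54  0.1 ]
```

View pics/c_top12.png

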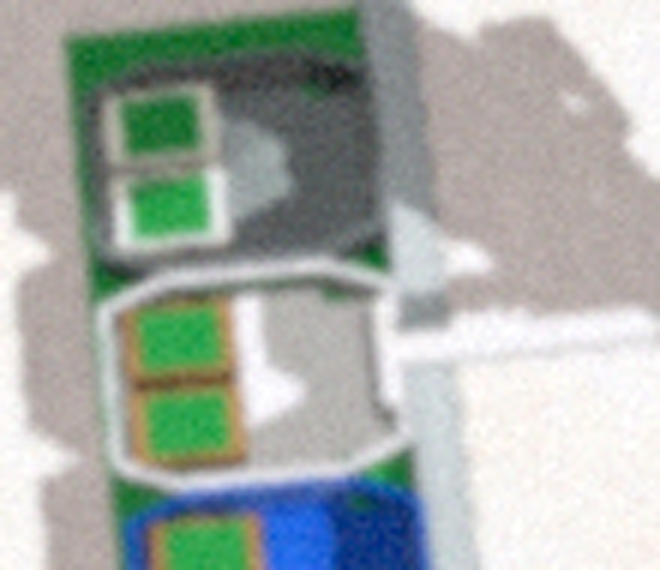

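View pics/c_scene12.png

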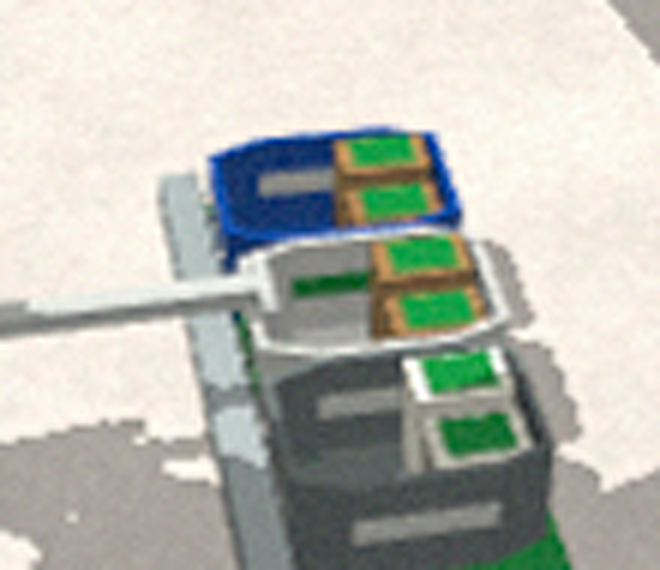

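Call:
apply_moves --pt "0 -0.3 0 0 0 0" --pt "0 -0.6 0 0 0 0" --pt "0 -0.9 0 0 0 0"

```text
t: 12.6
eef_pos: [0.5452, -0.2527, 0.0713]
ee_rot: [1.503, 1.571, 0.034]
contact_force: [-0.2, 2.2, -1.8]
opening: 0.0236
```

Call:
apply_moves --pt "0 -0.3 0 0 0 0" --pt "0 -0.6 0 0 0 0"

```text
t: 12.8
eef_pos: [0.5452, -0.2533, 0.0713]
ee_rot: [1.328, 1.571, -0.141]
contact_force: [0.3, 1.7, -2.2]
opening: 0.0232
```

Call:
apply_moves --pt "0 -0.3 0 0 0 0" --pt "0 -0.6 0 0 0 0"

```text
t: 13.0
eef_pos: [0.5451, -0.2534, 0.0712]
ee_rot: [-2.971, 1.57, 1.843]
contact_force: [0.3, 2.8, -2.2]
opening: 0.023
```

Call:
apply_moves --pt "0 -0.3 0 0 0 0" --pt "0 -0.3 0 0 0 0"

```text
t: 13.2
eef_pos: [0.5451, -0.2535, 0.0712]
ee_rot: [-2.959, 1.57, 1.856]
contact_force: [0.1, 4.3, -2.2]
opening: 0.0235
```

Call:
apply_moves --pt "0 -0.3 0 0 0 0" --pt "0 -0.3 0 0 0 0"

```text
t: 13.4
eef_pos: [0.5451, -0.2536, 0.0712]
ee_rot: [-2.989, 1.57, 1.826]
contact_force: [0.3, 4.6, -2.5]
opening: 0.0227
```

```bash
python3 snap.py 13 scene top
```

```text
t 13.5 pos [ 0.5451 -0.2537  0.0712] jawyaw 5.89 approach [-0.     0.001 -1.   ] F [ 0.57  6.15 -2.96] open 0.0235 q [ 0.58  0.67 -0.32  1.98  0.38  0.54  0.1 ]
```

Call:
apply_moves --pt "0 -0.3 0 0 0 0" --pt "0 -0.5 0 0 0 0" --pt "0 -0.5 0 0 0 0"

```text
t: 13.8
eef_pos: [0.5451, -0.2539, 0.0711]
ee_rot: [-3.064, 1.57, 1.751]
contact_force: [0.8, 5.5, -2.9]
opening: 0.0232
```

```bash
python3 snap.py 14 scene top
python3 - <<'E'
from h import *
for nm,(x0,y0,w,h_) in {'top14':(220,130,100,95),'scene14':(190,140,100,80)}.items():
    c=load(nm);a=c['color'][y0:y0+h_,x0:x0+w,::-1].astype(float); a=np.clip((a-a.min())/(np.percentile(a,99)-a.min())*255,0,255)
    s=6 if nm[0]=='t' else 7
    cv2.imwrite(f"pics/c_{nm}.png",cv2.resize(a.astype('uint8'),None,fx=s,fy=s,interpolation=cv2.INTER_CUBIC))
E
```

```text
t 13.9 pos [ 0.5452 -0.2539  0.0712] jawyaw 5.91 approach [-0.     0.001 -1.   ] F [ 0.94  6.55 -2.76] open 0.0229 q [ 0.58  0.67 -0.32  1.98  0.38  0.54  0.1 ]
```

View pics/c_top14.png

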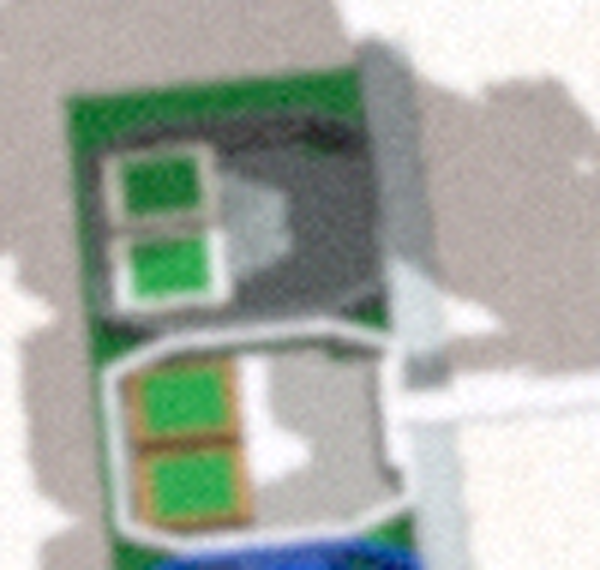

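View pics/c_scene14.png

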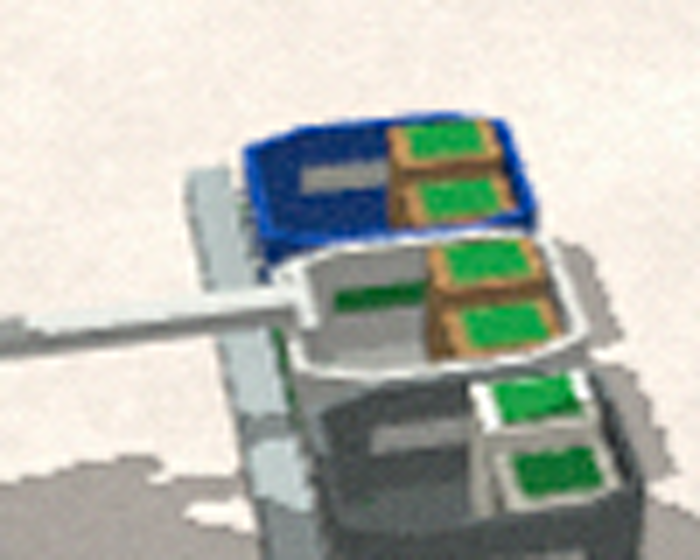

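```bash
cat > lab.py <<'E'
from h import *
import sys
S=np.load("P.npz")['stop']
def run(tag):
  for nm in('top','scene'):
    c=load(nm+tag); im=c['color'].astype(int); g=im[:,:,1]; m=((g>1.6*im[:,:,0])&(g>1.6*im[:,:,2])&(g>40)).astype('uint8')
    n,l,st,ce=cv2.connectedComponentsWithStats(m,connectivity=4)
    print(tag,nm)
    for i in range(1,n):
        if 25<st[i,4]<140:
            X=back(c,ce[i],.058)-[S[0],S[1],0]; q=np.array([np.cos(S[2])*X[0]+np.sin(S[2])*X[1],-np.sin(S[2])*X[0]+np.cos(S[2])*X[1]])*1000
            if abs(q[0])<140 and -20<q[1]<150: print('  label stop mm',q.round(1),'area',st[i,4])
for t in sys.argv[1:]: run(t)
E
python3 lab.py 0 12 14
```

```text
0 top
  label stop mm [89.4 83.2] area 74
  label stop mm [58.4 83.4] area 79
  label stop mm [-63.2  84. ] area 111
  label stop mm [-94.9  84.3] area 106
0 scene
  label stop mm [-93.1  86.7] area 39
  label stop mm [-53.6  84.1] area 47
  label stop mm [38.2 32.9] area 132
  label stop mm [60.3 85.4] area 51
  label stop mm [98.3 83.8] area 58
12 top
  label stop mm [92.6 81. ] area 78
  label stop mm [61.3 80.2] area 78
  label stop mm [12.7 82.1] area 105
  label stop mm [-18.4  82.4] area 105
  label stop mm [-66.9  80.2] area 111
  label stop mm [-98.7  80.4] area 108
12 scene
  label stop mm [-97.2  82.5] area 41
  label stop mm [-57.3  79.7] area 46
  label stop mm [-16.4  84. ] area 48
  label stop mm [-2.8 39.8] area 27
  label stop mm [22.  82.3] area 54
  label stop mm [63.4 82.4] area 53
  label stop mm [101.5  81.1] area 58
14 top
  label stop mm [92.4 80.5] area 78
  label stop mm [61.9 80. ] area 83
  label stop mm [12.  80.2] area 107
  label stop mm [-19.2  80.5] area 105
  label stop mm [-67.5  80.1] area 111
  label stop mm [-99.6  80.7] area 105
14 scene
  label stop mm [-97.2  82.5] area 41
  label stop mm [-58.2  79.4] area 46
  label stop mm [-17.9  81.4] area 49
  label stop mm [-3.3 38.5] area 30
  label stop mm [21.3 80.5] area 54
  label stop mm [63.4 82.4] area 53
  label stop mm [101.7  80.8] area 60
```

Call:
apply_moves --pt "0 1 0 0 0 0" --pt "-0.2 3 0 0 0 0" --pt "-0.5 6 0 0 0 0" --pt "-0.5 8 0 0 0 0" --pt "-0.5 8 0 0 0 0"

```text
t: 14.4
eef_pos: [0.5447, -0.2474, 0.0715]
ee_rot: [0.039, 1.57, -1.429]
contact_force: [0.7, -0.2, -1.4]
opening: 0.023
```

Call:
apply_moves --pt "0 0 10 0 0 0" --pt "0 0 24 0 0 0" --pt "0 0 38 0 0 0" --pt "0 0 52 0 0 0" --pt "0 0 65 0 0 0"

```text
t: 14.9
eef_pos: [0.5451, -0.2472, 0.1382]
ee_rot: [1.026, 1.569, -0.442]
contact_force: [0.4, -0.1, -2.9]
opening: 0.023
```

```bash
python3 snap.py 15 scene top; python3 lab.py 15
```

```text
t 15.0 pos [ 0.5463 -0.2475  0.139 ] jawyaw 5.85 approach [ 0.005 -0.002 -1.   ] F [ 0.5  -0.91 -0.96] open 0.0232 q [ 0.61  0.58 -0.37  1.96  0.33  0.66  0.14]
15 top
  label stop mm [92.8 80.7] area 75
  label stop mm [61.3 80.8] area 79
  label stop mm [12.  80.1] area 107
  label stop mm [-19.3  80.5] area 104
  label stop mm [-67.6  80.2] area 110
  label stop mm [-99.6  80.5] area 105
15 scene
  label stop mm [-97.2  82.5] area 41
  label stop mm [-57.9  79.6] area 45
  label stop mm [-18.   81.7] area 48
  label stop mm [-3.4 39. ] area 28
  label stop mm [21.  80.1] area 54
  label stop mm [63.4 82.4] area 53
  label stop mm [101.9  80.7] area 60
```

View pics/scene15b.png

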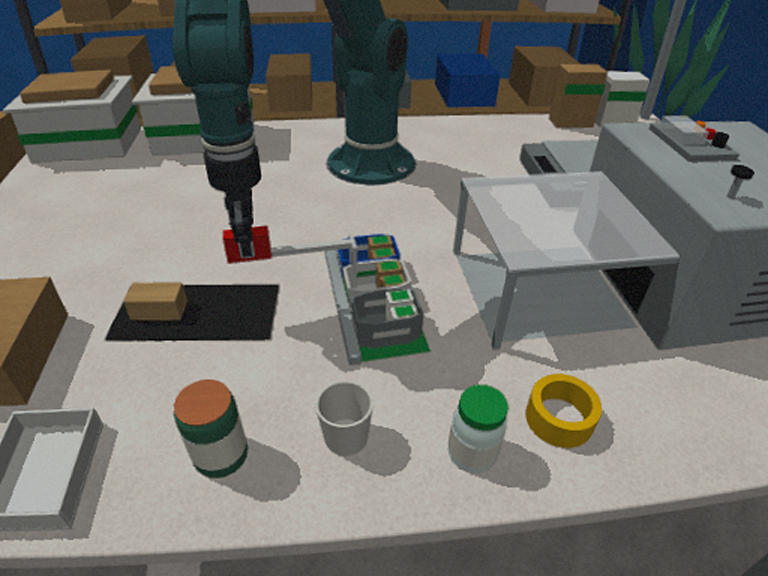

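Call:
apply_moves --pt "-5 -30 0 0 0 -0.6" --pt "-10 -70 0 0 0 -1.3" --pt "-16 -110 0 0 0 -2" --pt "-22 -150 0 0 0 -2.7" --pt "-25.8 -181.6 0 0 0 -3.3"

```text
t: 15.5
eef_pos: [0.5172, -0.4317, 0.1358]
ee_rot: [-1.054, 1.569, -2.583]
contact_force: [0.5, -0.4, -2.7]
opening: 0.0236
```

Call:
apply_moves --pt "0 0 0 0 0 0" --pt "0 0 -20 0 0 0" --pt "0 0 -40 0 0 0" --pt "0 0 -55 0 0 0" --pt "0 0 -66 0 0 0"

```text
t: 16.0
eef_pos: [0.5183, -0.4275, 0.0687]
ee_rot: [-2.354, 1.569, 2.404]
contact_force: [-0.6, -0.5, -1.5]
opening: 0.023
```

```bash
python3 snap.py 16 scene wrist
python3 - <<'E'
from h import *
c=load('scene16');x0,y0,w,h_=55,150,140,85
cv2.imwrite(f"pics/c_s16.png",cv2.resize(c['color'][y0:y0+h_,x0:x0+w,::-1],None,fx=5,fy=5,interpolation=cv2.INTER_CUBIC))
E
```

```text
t 16.1 pos [ 0.5178 -0.4274  0.0684] jawyaw 2.6 approach [-0.003  0.002 -1.   ] F [-0.01  0.1  -2.52] open 0.0231 q [ 0.84  0.74 -0.32  1.82  0.36  0.64  0.35]
```

View pics/c_s16.png

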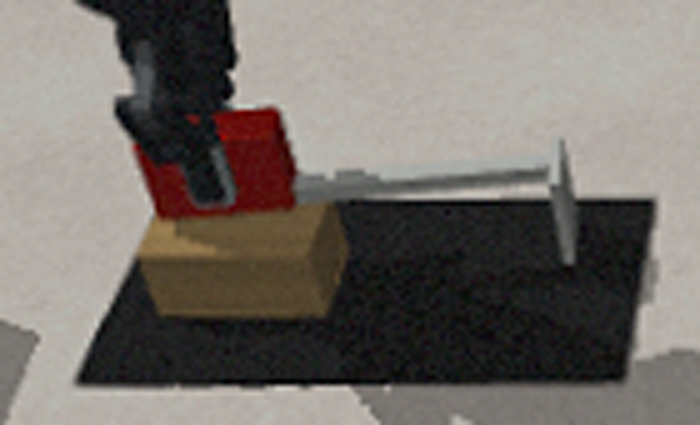

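View pics/wrist16b.png

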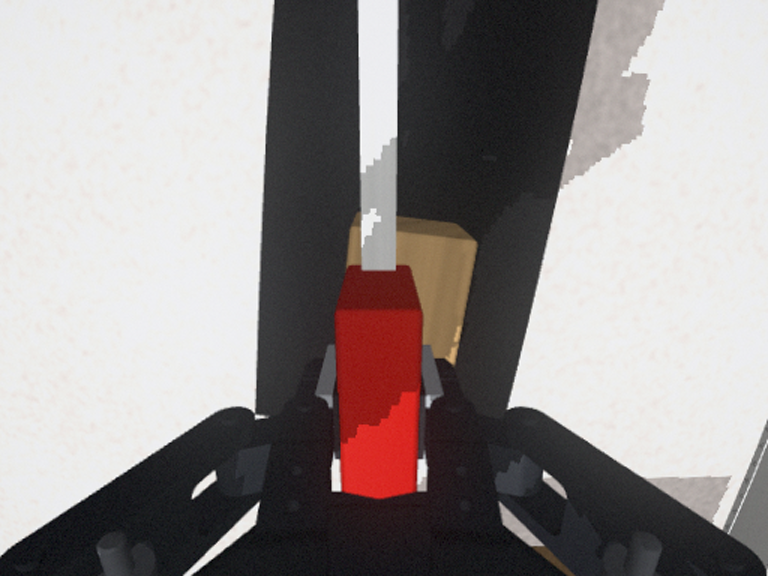

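Call:
apply_moves --pt "0 0 -3 0 0 0" --pt "0 0 -5 0 0 0" --pt "0 0 -7 0 0 0" --pt "0 0 -8 0 0 0" --pt "0 0 -8 0 0 0"

```text
t: 16.6
eef_pos: [0.5189, -0.4287, 0.0625]
ee_rot: [0.533, 1.571, -0.993]
contact_force: [-0.0, 0.1, -2.3]
opening: 0.0228
```

Call:
apply_moves --pt "0 0 -0.5 0 0 0" --pt "0 0 -1 0 0 0" --pt "0 0 -1 0 0 0"

```text
t: 16.9
eef_pos: [0.519, -0.4287, 0.0619]
ee_rot: [0.346, 1.57, -1.18]
contact_force: [-2.0, 0.6, 2.9]
opening: 0.0233
```

Contact made at the original height; release.

Call:
apply_moves --pt "0 0 0 0 0 0" --pt "0 0 0 0 0 0" --pt "0 0 0 0 0 0" --pt "0 0 0 0 0 0" --pt "0 0 0 0 0 0" --fingers 1

```text
t: 17.4
eef_pos: [0.5189, -0.4286, 0.0612]
ee_rot: [2.159, 1.571, 0.633]
contact_force: [0.1, -1.3, 0.4]
opening: 0.0853
```

```bash
python3 snap.py 17 wrist
```

```text
t 17.45 pos [ 0.5189 -0.4286  0.0612] jawyaw 2.56 approach [ 0.  0. -1.] F [ 0.03  0.42 -0.24] open 0.0853 q [ 0.83  0.75 -0.32  1.82  0.37  0.63  0.34]
```

View pics/wrist17b.png

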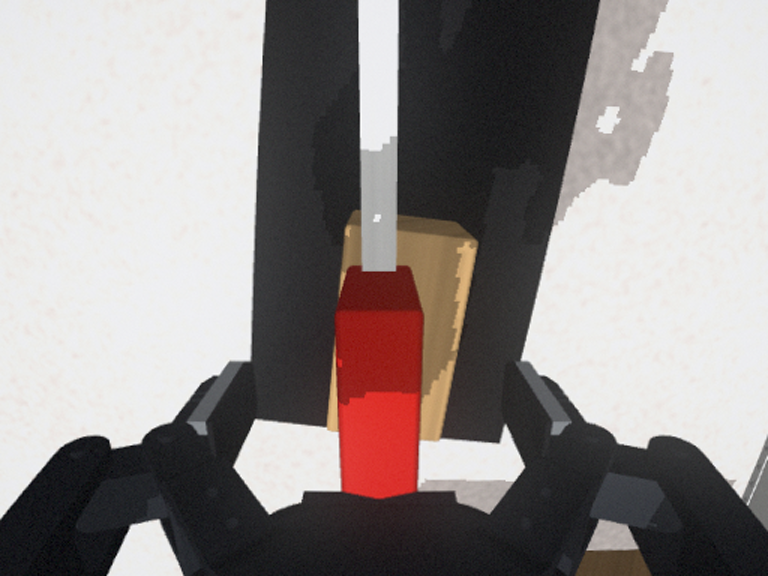

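Call:
apply_moves --pt "0 0 25 0 0 0" --pt "0 0 65 0 0 0" --pt "0 0 110 0 0 0" --pt "0 0 150 0 0 0" --pt "-40 -20 170 0 0 0"

```text
t: 17.95
eef_pos: [0.4881, -0.4445, 0.2366]
ee_rot: [1.388, 1.558, -0.127]
contact_force: [0.4, -0.2, 0.5]
opening: 0.0853
```

Call:
apply_moves --pt "-40 -20 0 0 0 0" --pt "-80 -40 0 0 0 0" --pt "-110 -60 0 0 0 0" --pt "-110 -60 0 0 0 0" --pt "-110 -60 0 0 0 0"

```text
t: 18.45
eef_pos: [0.3677, -0.5093, 0.2313]
ee_rot: [-0.706, 1.571, -2.235]
contact_force: [0.5, 0.9, -0.3]
opening: 0.0855
```

```bash
python3 snap.py 18 scene top; python3 lab.py 18
```

```text
t 18.55 pos [ 0.3704 -0.5075  0.2314] jawyaw 2.68 approach [ 0.001  0.001 -1.   ] F [0.46 0.17 0.18] open 0.0855 q [ 1.16  0.5  -0.4   1.82  0.25  0.87  0.68]
18 top
  label stop mm [92.4 80.5] area 74
  label stop mm [61.4 80.3] area 77
  label stop mm [11.9 80.4] area 108
  label stop mm [-19.7  80.3] area 109
  label stop mm [-67.7  80. ] area 112
  label stop mm [-99.5  80.7] area 108
18 scene
  label stop mm [-97.2  82.5] area 41
  label stop mm [-57.7  80. ] area 42
  label stop mm [-17.7  81.6] area 47
  label stop mm [-3.7 38.9] area 30
  label stop mm [21.3 80.5] area 54
  label stop mm [63.4 82.4] area 53
  label stop mm [101.3  80.8] area 56
```

View pics/scene18b.png

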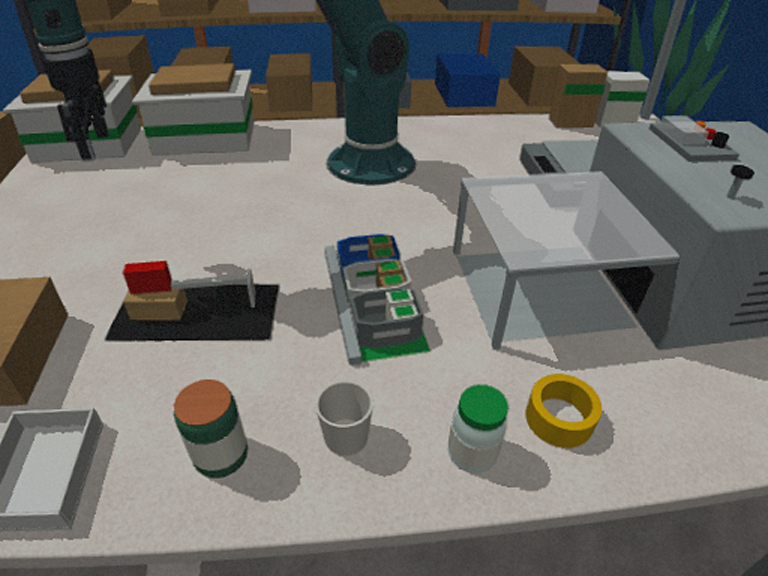

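View pics/top18b.png

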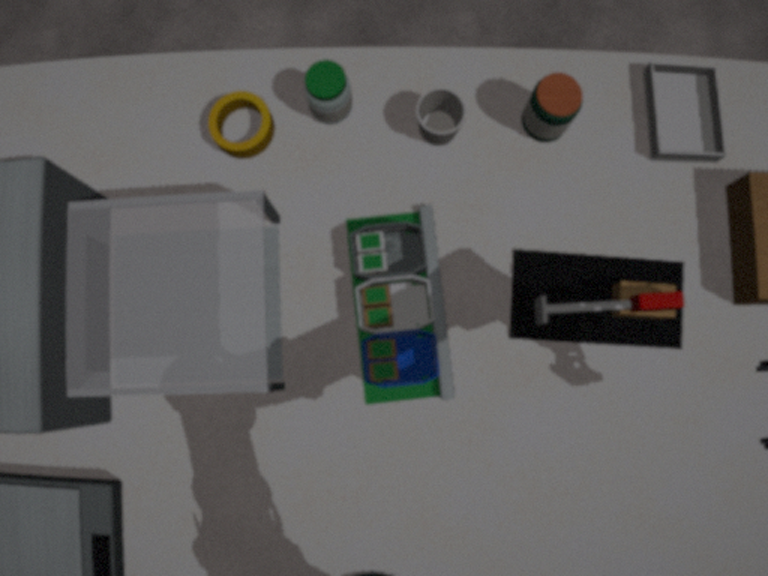

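```bash
python3 -c "
from cell import arm
print(arm.job_done())"
```

```text
the job is handed in; nothing more can be done
None
```

The white bin is home against the stop bar, between the grey and blue row bins, and the hook is back on its rest. I handed the job in at about t = 18.6 s; the hand-in gives no verdict.

**What I did:**
1. Gripped the red handle and passed the hook under the guard.
2. Lowered the hook inside the bin's front wall and dragged the bin out, turning it about 14.6° as it came.
3. Pulled it into the gap at a low force of about 2–3 N. It stopped moving as the wrist force rose to about 6.5 N.
4. Backed the hook off, lifted it clear and set it down at its original pose.

**Last checks, after the arm had withdrawn:**

| Check | White bin | Row bins |
|---|---|---|
| Carton-label distance from the bar face, top view (81 mm expected when home) | 80.3–80.4 mm | 80.0–80.7 mm |
| Same, scene view | 80.5–81.6 mm | 80.0–82.5 mm |

- **Squareness:** the white bin's two labels differ by 0.1 mm over 32 mm in the top view. The scene view, which is coarser, shows 1.1 mm over 39 mm.
- **Spacing:** the row bins' centres are about 80–81 mm either side of the white bin (74–100 mm allowed). Both look upright.
- **Hook:** the handle is on the block and the hook end on the mat, level and as found.

**Disagreement:** the top and scene cameras differ by about 1–2 mm, within their calibration. I settled the final contact by the force rise and by comparing the bins in the same picture. No check failed.

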